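# Ready the animal scale: stow the transit lock, fit the carrier plate over the studs

### The arm

A 6-joint arm with a two-finger parallel gripper is mounted at the origin on the work surface. World frame = base frame: x ahead of the robot, y to its left, z up, the work surface at z = 0. Lengths are in m, angles in rad, forces in N, time in s.
With the tool pointing down it reaches from about 0.3 to 0.875 m from the base axis. Payload 6.4 kg.
Tool frame: the origin (TCP) lies between the finger pads; the fingertips stand 11 mm ahead of it and the grasp point (between the pads) lies 8 mm behind it (ctrl.tcp_to_tips is the distance from the TCP to the fingertips, in m); x points along the fingers, z is the direction in which the jaws open and shut, and the axes are right-handed (so a half turn about x gives the same grasp; the last joint's range is limited). The gripper opens to 85 mm and grips with 20 to 120 N. Pads are 22 mm wide; open, the fingers measure 114 mm over their backs; the gripper's body (76 mm by 85 mm) begins 54 mm behind the grasp point. The pads swing forward as they close: fully open they stand 13 mm farther back than shut.
Start: joints at [-1.423, 0.181, 1.607, -0, 1.354, -0.206], TCP at [0.199, -0.539, 0.242] pointing down, gripper open.
Joint ranges: [-2.99, 2.99], [-0.89, 2.07], [0.3, 2.58], [-1.14, 4.28], [0, 2.63], [-3.12, 3.12]. Speed limits (rad/s): [2.57, 2.57, 3.01, 3.14, 3.14, 3.14].

### API

Orientations are given as a unit quaternion [w, x, y, z].
In Python, from bench import ctrl, eyes, hand_in gives the robot as it stands. The module is installed in compiled form; this text tells all that it offers.
- The arm moves only by the tool step_arm, never from a script. Its arguments are lists of equal length, an entry for each row: "xyz": the shift along the world's x, y, z in mm, a list of three; "spin": the turn about the world's z in rad; "fingers": the opening in per cent of the stroke, from 0 (shut) to 100 (fully open). A call has 1 to 10 rows; each row is the pose to reach, as a shift and turn from the pose commanded when the call began; what a row does not reach only later rows make up. A row lasts 1/10 s, in which the tool goes at most 50 mm and 8.59 degrees, less where a joint would pass 70% of its speed; a pose out of reach is approached as far as the arm can. A call with a gripper value outside its range is refused whole. The fingers move at their own pace and stop on an object; the grip force is fixed at half the most. Time passes only in rows, so rows that repeat a pose let the fingers close. It gives the time, the measured TCP pose, the force and the opening at its end, in the units of the state.
- ctrl.get_obs(): the state, without advancing time (a new reading comes with each control period).
- eyes.camera(name): name is "side" or "top" or "wrist"; returns the picture (420x560x3 uint8, red, green, blue); there is no depth.
- eyes.camera_model(name): a dict with "vertical_fov" (degrees; the focal length in pixels is half the picture's height over the tangent of half this angle, whatever the lens; pixels are square), "cx", "cy" (the principal point, pixels), "pose" (4x4, takes a point from camera to world coordinates); the wrist camera has in their place "tool_from_camera" (4x4, takes a point from camera to tool coordinates, whose origin is the TCP and whose axes are the tool frame's). Camera axes: x right, y up, looking along -z (the intrinsics and any distortion apply to the point x, -y, -z); pixel columns grow to the right and rows downward; lengths in m; the calibration is good to about 2 mm. A picture is of the moment at which its call begins: read the wrist's pose just before it. camera_model takes no time and is no camera call.
- hand_in(): hands the job in, once; it reports no verdict.
The state is a dict: "time_s": time; "q": joint angles; "dq": joint speeds; "joint_efforts": joint torques, N m; "eef_pos": TCP position; "eef_rot": TCP orientation; "wrist_force": force on the tool from outside, world axes, zero at the start; "torque": the same for the moment, N m; "opening": opening from 0.0 (shut) to 1.0 (fully open).
Only numpy, scipy, OpenCV 4.12 (cv2) and the standard library are available. Lean on these libraries where they do the work, as an engineer would, in place of code of your own. Each camera call takes 0.05 s, during which the arm holds its last target.

### The job

Get the small-animal scale ready for weighing: first lift the L-shaped transit lock off the scale and set it fully home in its L-shaped cut-out in the foam tray. Then take the two-hole carrier plate from the sloping drying rack, slide its end under the scale's retaining lip and feel for the point where both holes drop over the two studs, so that it lies flush on the deck; do not force it. Leave the four-hole spare plate and everything else where it stands, and let go of everything.

Things in the scene. Friction and masses are not known exactly. Their poses are not given: they have to be found in the camera images.
- plate_mid (a point): Carrier plate: bare aluminium, 150 (x) x 70 (y) x 6 mm, 0.18 to 0.35 kg, two 13 mm through holes at x = +50 and -50 mm. A grip spine, 44 mm (x) by 12 mm (y), stands 32 mm tall on its middle. Point: middle of the plate, 19 mm above its underside (38 mm to spine top). z out of the spine side. Same turned end for end. Starts in a bay of the rack, x pointing up the slope.
- lock_mid (a point): Transit lock, black plastic, 80 g: L-shaped foot 12 mm thick, 56 (x) x 44 mm (y) overall: one arm on the +y side (y 2 to 22 mm, full length), one on the -x side (x -28 to -8 mm), each 20 mm wide. A grip rib stands on the first arm; 38 mm tall in all. Point: middle of the 56 x 44 outline, 19 mm above the underside; z up. Starts on the scale's deck between the studs, turned up to 70 degrees.
- lock_rib (a point): Middle of the lock's grip rib (lock's axes), 25 mm above the lock's underside, at x = -5, y = +12 mm from lock_mid. The rib is 34 mm long (x), 12 mm thick (y) and rises 26 mm above the foot, with flat sides to pinch across y.
- seat (a point): Midway between the scale's two studs, level with its steel deck (50 mm above the table). x runs along the studs towards the retaining lip, z up. Studs at x = +50 and -50 mm: 10 mm across, 9 mm tall, the top 4 mm tapering to 5 mm across. Seated, the plate's x lies along this x (either way round) and plate_mid is 19 mm above this point. The scale is fixed.
- lip (a point): Middle of the free edge of the scale's retaining lip (axes as seat), at its underside, 63 mm along x from seat and 22 mm above the deck. White bar, 120 mm wide (y), 8 mm thick, running back to a wall whose face is 23 mm behind this edge. The seated plate reaches 12 mm under it, so it cannot come straight down: bring it in level, over 15 mm back, at stud height, and slide it along +x.
- scale: White small-animal scale, fixed; origin on the table straight below seat, same axes. Body x -145 to 100 mm, y -85 to 85 mm, deck 50 mm high; top of the lip 80 mm high.
- cutout (a point): Middle of the L-shaped cut-out (60 x 48 mm outline) in the grey tray, at its floor, 10 mm above the table. 12 mm deep, 2 mm larger than the lock all round. The lock goes in with its x and y along these x and y; home, lock_mid is 19 mm above this point.
- tray: Grey foam tool tray, fixed, 100 (x) x 200 (y) x 22 mm; origin under its middle. Besides the L-shaped cut-out (middle at y = 62 mm) it has a round one with the check weight (y = -10 mm) and an empty oblong one (y = -65 mm), not for the lock.
- rack: Dark steel sloping drying rack, fixed, about 150 x 190 mm; origin on the table under its middle, x level towards its high edge, which faces the robot; it slopes down away from the robot. The board rises along x at 28 degrees, its top face 70 mm high over the origin; an 8 mm ledge along the low edge holds the plates. A plate in each of two bays, middles at y = +48 and -48 mm (6 mm either way), a 5 mm divider between.
- spare_mid (a point): Spare plate, to be left in the rack: same size and spine as the carrier plate but with four 11 mm holes near the corners. Point and axes as on the carrier plate.
- weight: Steel check weight with a knob, 36 mm across, 48 mm tall, standing in the tray's round cut-out; origin at the centre of its underside. Leave alone.
- cup: Green plastic cup, 64 mm across, 90 mm tall, origin at the centre of its underside. Leave alone.
- jar: Amber glass jar, 60 mm across, 85 mm tall, origin at the centre of its underside. Leave alone.
- beaker: Black cup, 66 mm across, 75 mm tall, origin at the centre of its underside. Leave alone.
- drops: White bottle, 48 mm across, 100 mm tall, origin at the centre of its underside. Leave alone.
- soap: White block, 50 x 70 x 30 mm, origin at the centre of its underside. Leave alone.
Mind the look-alikes: they are no part of the job. Leave any turquoise look-alike of the tray alone.

How it is judged:
By the outcome, as a careful person would: the job done as asked, in the order asked, and still so for the second after the job is handed in, with the robot touching nothing.
It also fails if it takes over 64 s, if anything falls off the work surface, if the arm or the gripper's body presses on something with over 40 N, if the wrist force passes 120 N, or if a joint passes its speed limit or range.

## Working session

There is one attempt and no reset: what is moved stays moved. The work goes in short steps, Python scripts to look and compute and a tool call to move; the robot and the scene stay as the last step left them, time stands still between calls to the robot, and variables do not carry over. Pictures are saved under pics/ and viewed, and the job is handed in when it is done.

Besides the shell and the picture viewer there is one more tool, called after ">>>" by a JSON object that holds its "op" and its "data". step_arm: Moves the arm, as the interface text tells. Its arguments: {"type":"object","properties":{"xyz":{"type":"array"},"spin":{"type":"array"},"fingers":{"type":"array"}},"required":["xyz","spin","fingers"]}

```bash
mkdir -p pics; ls; cat > h.py <<'E'
import numpy as np, cv2
from bench import ctrl, eyes, hand_in
def snap(name,fn):
    im=eyes.camera(name); cv2.imwrite('pics/'+fn+'.png',im[:,:,::-1]); return im
E
python3 - <<'E'
from h import *
o=ctrl.get_obs(); print(o)
for n in ['top','side','wrist']:
    snap(n,n+'0'); print(n,eyes.camera_model(n))
E
```

```text
pics
{'time_s': 0.0, 'q': array([-1.42331524e+00,  1.81544775e-01,  1.60800613e+00,  1.39697173e-05,
        1.35377858e+00, -2.06263448e-01]), 'dq': array([ 1.00086589e-03, -3.45004244e-04,  5.67322283e-04, -9.60239376e-04,
        5.81986992e-05, -9.94586417e-04]), 'joint_efforts': array([-6.16529087e-04, -4.44875050e+01, -3.51336944e+01, -3.83284432e-04,
        9.01744352e-03, -1.23456029e-06]), 'eef_pos': array([ 0.19914866, -0.53885113,  0.24138293]), 'eef_rot': array([ 0.57975659,  0.40467448,  0.58059209, -0.4037743 ]), 'wrist_force': array([-0.0337306 , -0.293103  , -0.18680236]), 'torque': array([-0.02794088,  0.01151175, -0.00302535]), 'opening': 0.9976451639885502}
top {'vertical_fov': 50.66634463620966, 'cx': 289.5783488543697, 'cy': 212.6284515996469, 'pose': array([[ 0.02865844,  0.997404  , -0.06606018,  0.44767048],
       [-0.99953413,  0.02928829,  0.00858552,  0.02610424],
       [ 0.01049803,  0.06578336,  0.9977787 ,  1.06433325],
       [ 0.        ,  0.        ,  0.        ,  1.        ]])}
side {'vertical_fov': 55.37278381967502, 'cx': 279.5468027786687, 'cy': 211.20883528608906, 'pose': array([[-0.96812943,  0.15556756, -0.19627566,  0.28824515],
       [-0.25043784, -0.60917269,  0.75245566,  0.79207575],
       [-0.00250808,  0.77762933,  0.62871802,  0.73460066],
       [ 0.        ,  0.        ,  0.        ,  1.        ]])}
wrist {'vertical_fov': 71.86910341835545, 'cx': 279.76929727216196, 'cy': 208.92553108034554, 'tool_from_camera': array([[-1.04842367e-03,  2.99910085e-01, -9.53966898e-01,
        -1.31343835e-01],
       [-6.98010387e-04,  9.53966970e-01,  2.99910875e-01,
         7.59943301e-02],
       [ 9.99999207e-01,  9.80312463e-04, -7.90821199e-04,
         1.32318096e-03],
       [ 0.00000000e+00,  0.00000000e+00,  0.00000000e+00,
         1.00000000e+00]])}
```

View pics/top0.png

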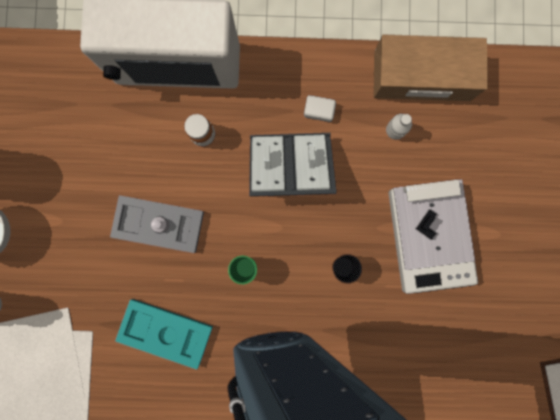

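View pics/side0.png

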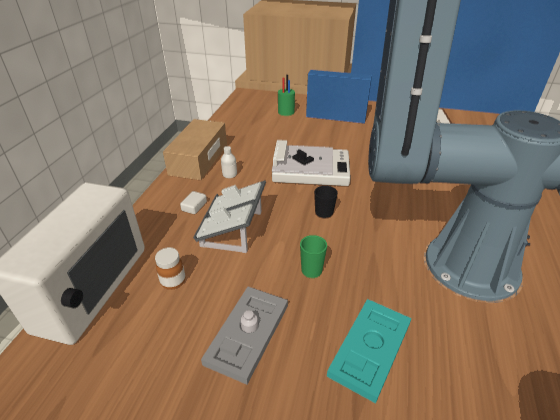

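View pics/wrist0.png

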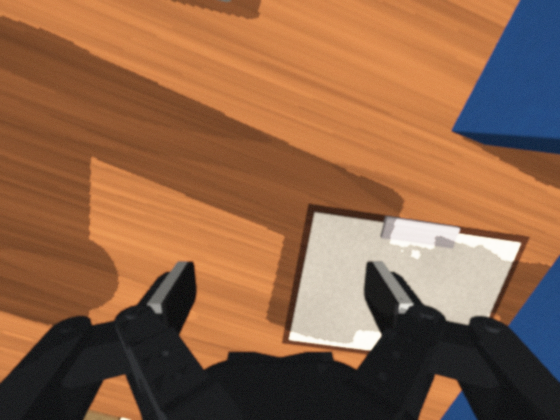

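```bash
cat >> h.py <<'E'
from scipy.spatial.transform import Rotation as R
def campose(n,obs=None):
    m=eyes.camera_model(n)
    if n!='wrist': return m,np.array(m['pose'])
    T=np.eye(4); q=obs['eef_rot']; T[:3,:3]=R.from_quat([q[1],q[2],q[3],q[0]]).as_matrix(); T[:3,3]=obs['eef_pos']
    return m,T@m['tool_from_camera']
def ray(n,uv,obs=None):
    m,P=campose(n,obs); f=210/np.tan(np.radians(m['vertical_fov']/2))
    uv=np.atleast_2d(uv).astype(float)
    d=np.c_[(uv[:,0]-m['cx'])/f,-(uv[:,1]-m['cy'])/f,-np.ones(len(uv))]@P[:3,:3].T
    return P[:3,3],d
def toplane(n,uv,z,obs=None):
    o,d=ray(n,uv,obs); return o+d*((z-o[2])/d[:,2])[:,None]
def proj(n,X,obs=None):
    m,P=campose(n,obs); f=210/np.tan(np.radians(m['vertical_fov']/2))
    X=np.atleast_2d(X); c=(X-P[:3,3])@P[:3,:3]
    return np.c_[m['cx']+f*c[:,0]/-c[:,2], m['cy']-f*c[:,1]/-c[:,2]]
def crop(im,fn,x0,y0,x1,y1,s):
    c=cv2.resize(im[y0:y1,x0:x1,::-1],None,fx=s,fy=s,interpolation=cv2.INTER_CUBIC); cv2.imwrite('pics/'+fn+'.png',c)
E
python3 - <<'E'
from h import *
im=cv2.imread('pics/top0.png')[:,:,::-1]
crop(im,'t_scale',380,165,490,305,4)
crop(im,'t_rack',235,115,350,210,6)
crop(im,'t_tray',100,185,215,265,6)
E
```

```text
(no output)
```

View pics/t_scale.png

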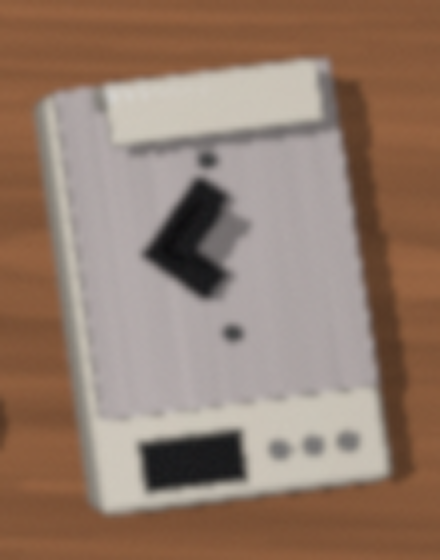

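View pics/t_rack.png

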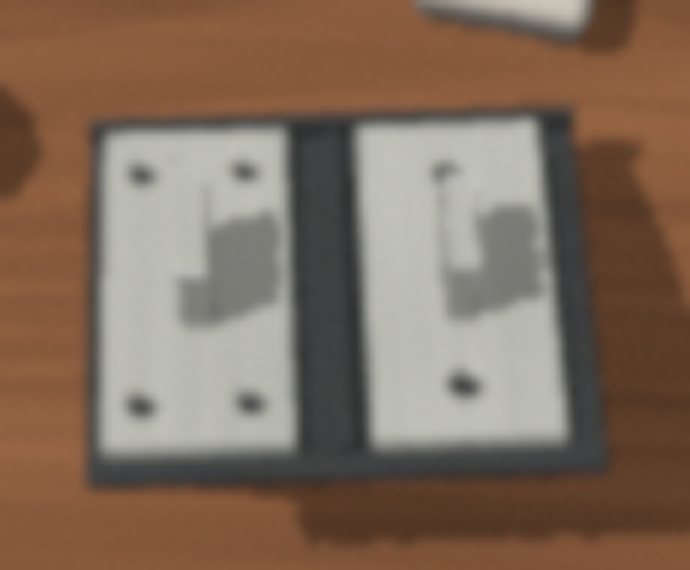

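View pics/t_tray.png

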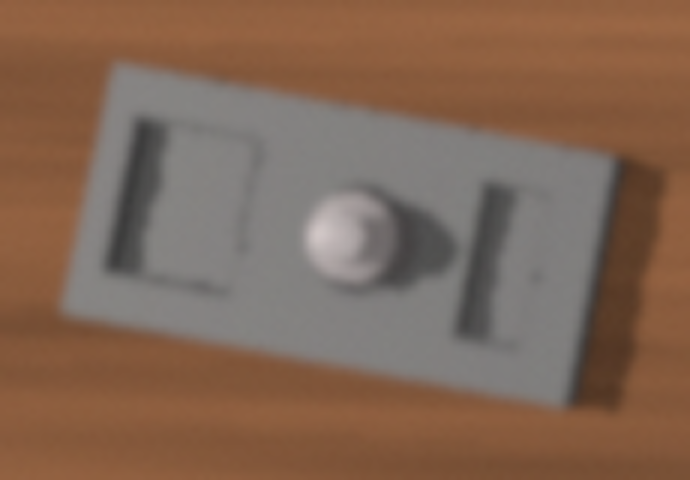

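```bash
python3 - <<'E'
from h import *
c=lambda p,x0,y0,s:np.array(p)/s+[x0-.5+.5/s,y0-.5+.5/s]
st=c([(206,158),(233,331)],380,165,4)
S=toplane('top',st,.055); print('studs',S, S.mean(0), np.linalg.norm(S[0]-S[1]), np.degrees(np.arctan2(*(S[0]-S[1])[1::-1])))
L=toplane('top',c([(205,178),(145,252),(213,298)],380,165,4),.062); print('lock',L)
T=toplane('top',c([(113,63),(619,155),(575,407),(62,312)],100,185,6),.022); print('tray',T,T.mean(0))
H=toplane('top',c([(445,172),(464,385)],235,115,6),.07);print('rack holes',H)
H=toplane('top',c([(92,122),(572,108),(608,468),(88,486)],235,115,6),.07);print('rack',H,H.mean(0))
E
```

```text
studs [[ 0.54353029 -0.30618398  0.055     ]
 [ 0.44516038 -0.3223489   0.055     ]] [ 0.49434533 -0.31426644  0.055     ] 0.09968923309282125 9.33189434924671
lock [[ 0.53144007 -0.30339616  0.062     ]
 [ 0.48838696 -0.26962082  0.062     ]
 [ 0.46347516 -0.30845678  0.062     ]]
tray [[0.54619685 0.42066706 0.022     ]
 [0.51589754 0.22133374 0.022     ]
 [0.41711724 0.23434006 0.022     ]
 [0.44828351 0.43518589 0.022     ]] [0.48187378 0.32788169 0.022     ]
rack holes [[ 0.67261492 -0.02144836  0.07      ]
 [ 0.59165344 -0.03069901  0.07      ]]
rack [[ 0.68762354  0.11263936  0.07      ]
 [ 0.69868308 -0.06898625  0.07      ]
 [ 0.56186671 -0.08564046  0.07      ]
 [ 0.54925929  0.10935786  0.07      ]] [0.62435816 0.01684263 0.07      ]
```

```bash
python3 - <<'E'
from h import *
o=ctrl.get_obs();m,P=campose('wrist',o)
q=o['eef_rot'];M=R.from_quat([q[1],q[2],q[3],q[0]]).as_matrix();print(M)
print('jaw ang',np.degrees(np.arctan2(M[1,2],M[0,2])),P[:3,3])
E
```

```text
[[-1.81158401e-04  9.38057117e-01  3.46480608e-01]
 [ 1.33947215e-03  3.46480530e-01 -9.38056207e-01]
 [-9.99999086e-01  2.94164362e-04 -1.31926924e-03]]
jaw ang -69.72777778047103 [ 0.2709556  -0.51406127  0.37295193]
```

>>> {"op": "step_arm", "data": {"xyz": [[30,22,2],[65,47,4],[100,72,6],[135,97,8],[170,122,10],[205,147,10],[240,172,10],[275,200,10],[306,229,10],[306,229,10]], "spin": [-0.02,-0.04,-0.06,-0.09,-0.12,-0.15,-0.18,-0.18,-0.18,-0.18], "fingers": [100,100,100,100,100,100,100,100,100,100]}}

```text
time_s: 1.15
eef_pos: [0.5082, -0.3064, 0.2518]
eef_rot: [0.543, 0.454, 0.543, -0.453]
wrist_force: [-0.2, -0.4, -0.1]
opening: 0.998
```

```bash
cat >> h.py <<'E'
import pickle
def wsnap(fn):
    o=ctrl.get_obs(); im=snap('wrist',fn); pickle.dump((o,im),open('pics/'+fn+'.pkl','wb')); return o,im
def load(fn): return pickle.load(open('pics/'+fn+'.pkl','rb'))
E
python3 - <<'E'
from h import *
o,im=wsnap('w1'); print(o['time_s'],o['eef_pos'],o['q'])
E
```

```text
1.15 [ 0.50816169 -0.30636178  0.25184049] [-0.74331436  0.2135569   1.54882715  0.00177475  1.37994947  0.64782514]
```

View pics/w1.png

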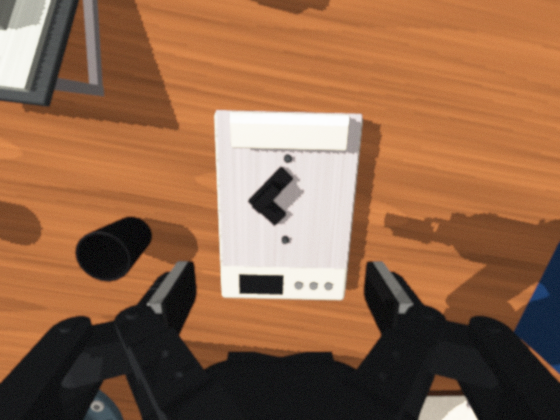

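```bash
python3 - <<'E'
from h import *
o,im=load('w1'); crop(im,'w1c',205,100,375,310,4)
crop(im,'w1d',240,145,310,255,7)
E
```

```text
(no output)
```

View pics/w1d.png

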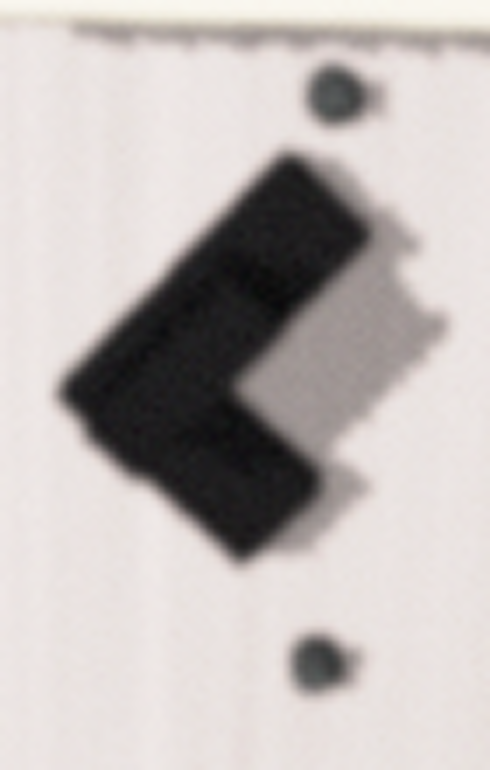

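```bash
cat >> h.py <<'E'
def fit2d(P,Q):
    P=np.array(P,float);Q=np.array(Q,float);pm,qm=P.mean(0),Q.mean(0)
    H=(P-pm).T@(Q-qm); a=np.arctan2(H[0,1]-H[1,0],H[0,0]+H[1,1])
    Rm=np.array([[np.cos(a),-np.sin(a)],[np.sin(a),np.cos(a)]]); t=qm-Rm@pm
    return a,t,Q-(P@Rm.T+t)
def uc(p,x0,y0,s): return np.array(p,float)/s+[x0-.5+.5/s,y0-.5+.5/s]
E
python3 - <<'E'
from h import *
o,im=load('w1')
px=uc([(290,152),(370,235),(240,562),(318,482),(232,382)],240,145,7)
zs=[.05,.05,.062,.062,.062]
Q=np.array([toplane('wrist',p,z,o)[0,:2] for p,z in zip(px,zs)])*1000
a,t,r=fit2d([(28,22),(28,2),(-28,-22),(-8,-22),(-8,2)],Q)
print('lock',np.degrees(a),t,r)
Rm=np.array([[np.cos(a),-np.sin(a)],[np.sin(a),np.cos(a)]]); print('rib',Rm@[-5,12]+t)
S=toplane('wrist',uc([(334,96),(316,663)],240,145,7),.057,o);print(S,S.mean(0),np.linalg.norm(S[0]-S[1]),np.degrees(np.arctan2(*(S[0]-S[1])[1::-1])))
E
```

```text
lock -35.38451387684629 [ 498.10628623 -306.75150216] [[-2.14506244  0.03404851]
 [-1.8251256   0.74250041]
 [ 1.10906594 -0.23891087]
 [ 1.13349667  0.98226539]
 [ 1.72762543 -1.51990344]]
rib [ 500.97859457 -294.07278594]
[[ 0.54268709 -0.31008754  0.057     ]
 [ 0.44565082 -0.32519261  0.057     ]] [ 0.49416896 -0.31764008  0.057     ] 0.09820488740553264 8.847886629108187
```

>>> {"op": "step_arm", "data": {"xyz": [[-1,4,-10],[-2,8,-30],[-3,12,-50],[-4,16,-75],[-4,16,-91],[-4,16,-91],[-4,16,-91]], "spin": [-0.14,-0.28,-0.42,-0.56,-0.7,-0.792,-0.792], "fingers": [70,70,70,70,70,70,70]}}

```text
time_s: 1.9
eef_pos: [0.4999, -0.2951, 0.1604]
eef_rot: [-0.323, -0.628, -0.324, 0.629]
wrist_force: [0.4, -0.7, -0.3]
opening: 0.704
```

```bash
python3 - <<'E'
from h import *
o,im=wsnap('w2'); print(o['time_s'],o['eef_pos'],o['q'],ctrl.tcp_to_tips)
E
```

```text
1.9 [ 0.4999362  -0.2950609   0.16036358] [-7.37328148e-01  2.78924149e-01  1.66329084e+00 -3.85476757e-04
  1.20123894e+00  1.45393395e+00] 0.011
```

View pics/w2.png

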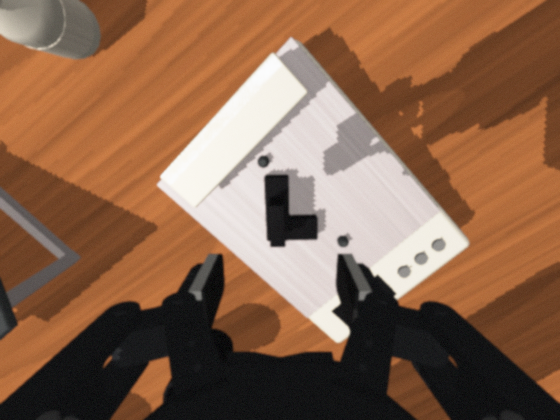

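```bash
python3 - <<'E'
from h import *
o,im=load('w2'); im=np.clip(255*(im/255.)**.5,0,255).astype(np.uint8); crop(im,'w2c',250,145,360,255,6)
E
```

```text
(no output)
```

View pics/w2c.png

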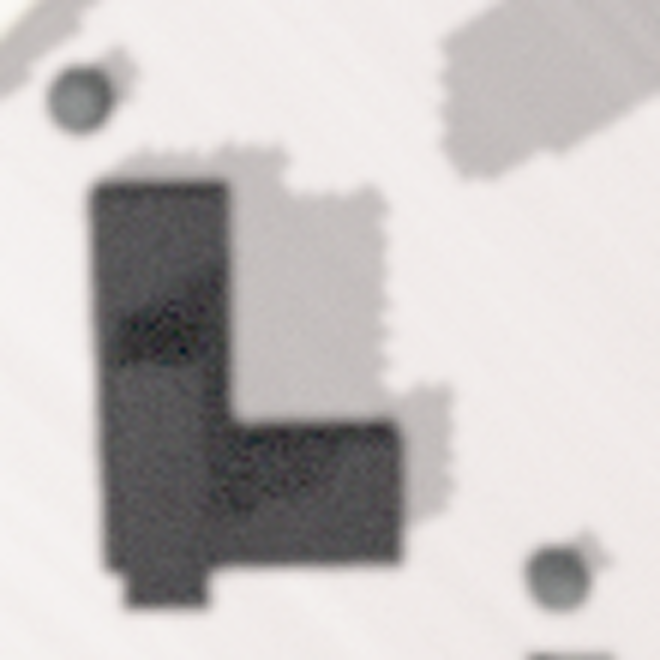

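```bash
python3 - <<'E'
from h import *
o,im=load('w2')
P=lambda pts,z: toplane('wrist',uc(pts,250,145,6),z,o)[:,:2]*1000
q=o['eef_rot'];M=R.from_quat([q[1],q[2],q[3],q[0]]).as_matrix();print('jaw',np.degrees(np.arctan2(M[1,2],M[0,2])))
A=P([(127,605),(209,605),(118,362),(204,362)],.088);print('rib',A,A.mean(0),np.linalg.norm(A[:2].mean(0)-A[2:].mean(0)))
Q=np.r_[P([(95,185),(228,185)],.06),P([(108,570),(402,563),(400,428),(232,420)],.062)]
a,t,r=fit2d([(28,22),(28,2),(-28,22),(-28,-22),(-8,-22),(-8,2)],Q);print(np.degrees(a),t,r)
Rm=np.array([[np.cos(a),-np.sin(a)],[np.sin(a),np.cos(a)]]); print('rib',Rm@[-5,12]+t)
S=P([(82,98),(558,577)],.059);print(S,S.mean(0),np.linalg.norm(S[0]-S[1]),np.degrees(np.arctan2(*(S[0]-S[1])[1::-1])))
E
```

```text
jaw -125.54206597124998
rib [[ 490.20288668 -281.25356106]
 [ 484.09793462 -289.77598828]
 [ 517.04242634 -299.47654393]
 [ 510.92234072 -308.02376315]] [ 500.56639709 -294.63246411] 32.44200689467119
-34.1743021943252 [ 498.68520716 -307.568703  ] [[-1.50703754 -0.84710583]
 [-0.70411953  1.1270902 ]
 [-0.88698872 -0.98717682]
 [ 0.21144065  0.57900692]
 [ 0.87732947  0.80024784]
 [ 2.00937567 -0.67206232]]
rib [ 501.2890926  -294.83215006]
[[ 543.02071757 -311.3498562 ]
 [ 447.03319937 -326.27130775]] [ 495.02695847 -318.81058198] 97.14037968468728 8.836021273890037
```

>>> {"op": "step_arm", "data": {"xyz": [[1,0,-25],[1,0,-50],[1,0,-70],[1,0,-80],[1,0,-84],[1,0,-84],[1,0,-84],[1,0,-84],[1,0,-84],[1,0,-84]], "spin": [0.01,0.01,0.01,0.01,0.01,0.01,0.01,0.01,0.01,0.01], "fingers": [60,60,60,60,60,60,0,0,0,0]}}

```text
time_s: 2.95
eef_pos: [0.5029, -0.295, 0.0785]
eef_rot: [0.328, 0.627, 0.327, -0.626]
wrist_force: [0.0, 0.5, 4.2]
opening: 0.127
```

>>> {"op": "step_arm", "data": {"xyz": [[0,0,10],[0,0,30],[0,0,60],[0,0,100],[0,30,140],[0,70,160],[0,115,160],[0,165,160],[0,215,160],[0,265,160]], "spin": [0,0,0,0,0.05,0.15,0.25,0.35,0.45,0.45], "fingers": [0,0,0,0,0,0,0,0,0,0]}}

```text
time_s: 3.95
eef_pos: [0.5017, -0.0275, 0.2379]
eef_rot: [0.46, 0.538, 0.459, -0.537]
wrist_force: [0.1, -0.5, -1.3]
opening: 0.124
```

>>> {"op": "step_arm", "data": {"xyz": [[0,50,0],[0,100,0],[0,150,0],[0,200,0],[0,250,0],[0,300,0],[0,345,0],[0,375,0],[0,390,0],[0,390,0]], "spin": [0,0,0,0,0,0,0,0,0,0], "fingers": [0,0,0,0,0,0,0,0,0,0]}}

```text
time_s: 4.95
eef_pos: [0.5016, 0.362, 0.2373]
eef_rot: [-0.46, -0.537, -0.46, 0.537]
wrist_force: [-0.3, -0.5, -0.2]
opening: 0.128
```

```bash
python3 - <<'E'
from h import *
o,im=wsnap('w3'); print(o['time_s'],o['eef_pos'],o['q'],o['opening'],o['wrist_force'])
E
```

```text
4.95 [0.50163947 0.36195459 0.23725409] [4.33389046e-01 2.80671003e-01 1.49688207e+00 9.32935157e-05
 1.36438864e+00 2.15986564e+00] 0.1284824514167945 [-0.27805504 -0.51048627 -0.20864396]
```

View pics/w3.png

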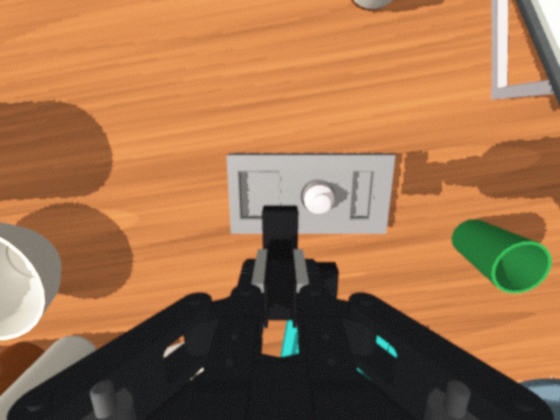

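```bash
python3 - <<'E'
from h import *
o,im=load('w3'); im=np.clip(255*(im/255.)**.6,0,255).astype(np.uint8); crop(im,'w3c',220,145,400,245,4);crop(im,'w3d',220,195,350,345,4)
crop(im,'w3e',225,150,300,240,8)
E
```

```text
(no output)
```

View pics/w3e.png

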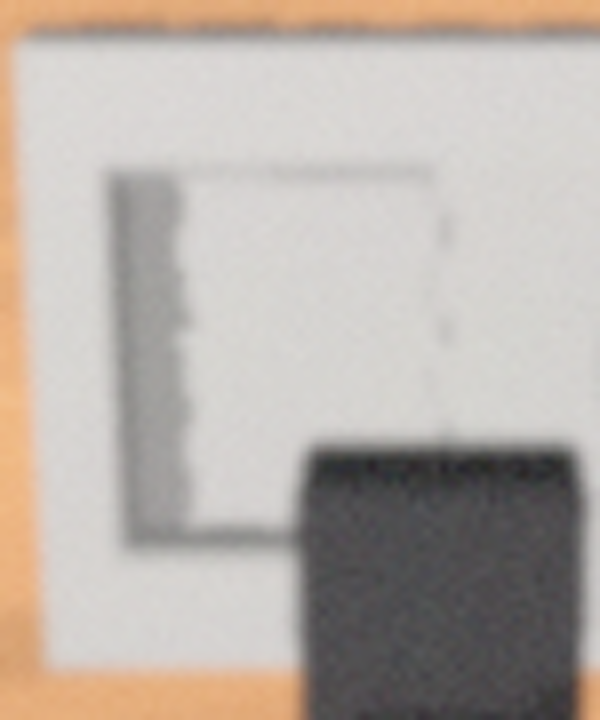

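View pics/w3d.png

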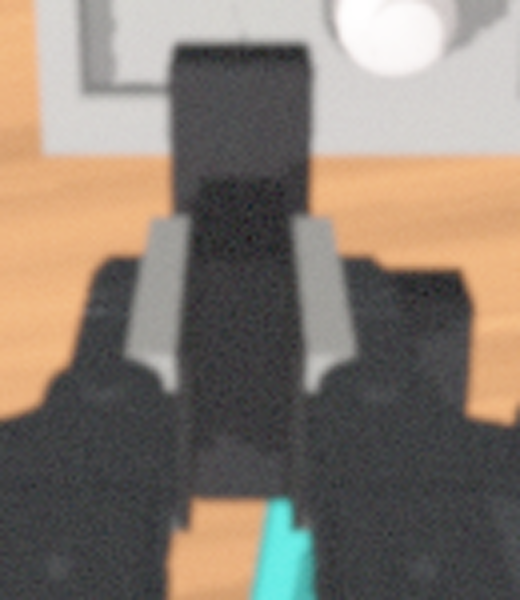

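```bash
python3 - <<'E'
from h import *
im=cv2.imread('pics/side0.png')[:,:,::-1]; im=np.clip(255*(im/255.)**.6,0,255).astype(np.uint8); crop(im,'s0c',195,280,295,380,6);
im=cv2.imread('pics/top0.png')[:,:,::-1]; im=np.clip(255*(im/255.)**.6,0,255).astype(np.uint8); crop(im,'t0c',105,190,165,250,10);
E
```

```text
(no output)
```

View pics/s0c.png

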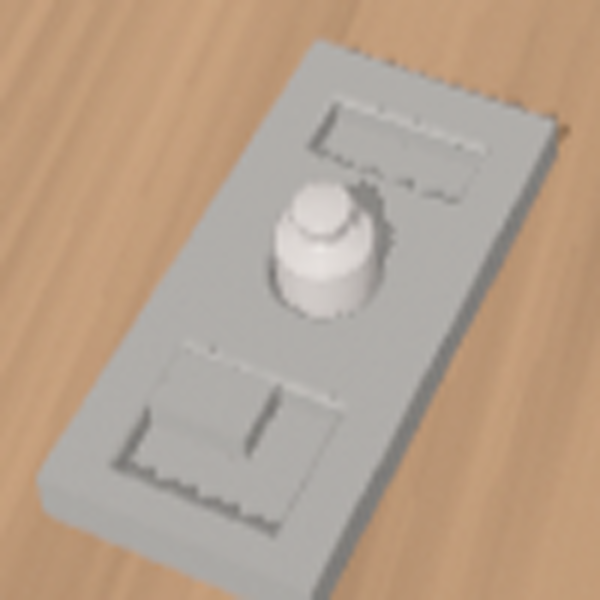

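View pics/t0c.png

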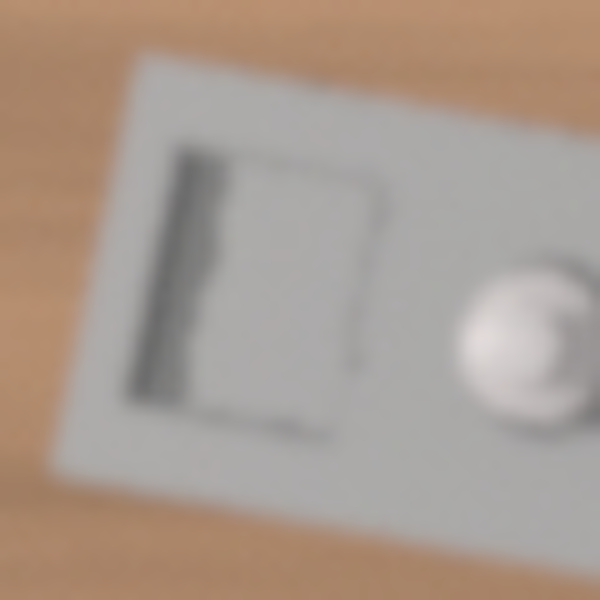

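View pics/w3c.png

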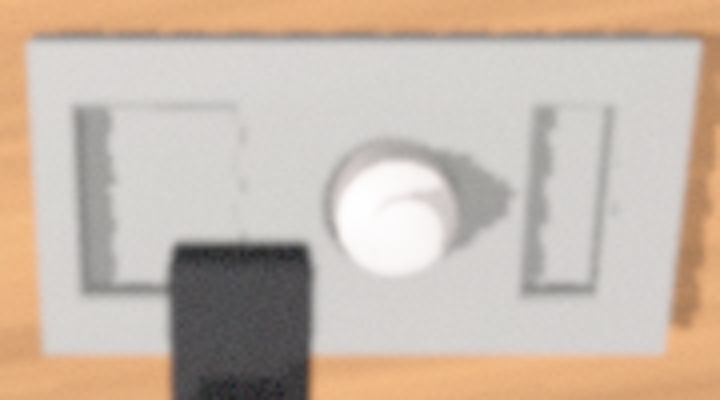

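```bash
python3 - <<'E'
from h import *
o,im=load('w3')
P=lambda pts,z,x0,y0,s: toplane('wrist',uc(pts,x0,y0,s),z,o)[:,:2]*1000
T=P([(27,40),(702,40),(668,354),(43,354)],.022,220,145,4)
C=P([(107,172),(122,547),(437,172)],.022,225,150,8)
a,t,r=fit2d([(50,100),(50,-100),(-50,-100),(-50,100)],T);print(np.degrees(a),t,r)
Rm=lambda a:np.array([[np.cos(a),-np.sin(a)],[np.sin(a),np.cos(a)]]); print('cut from tray',Rm(a)@[0,62]+t)
a2,t2,r2=fit2d([(30,24),(-30,24),(30,-24)],C);print(np.degrees(a2),t2,r2)
a3,t3,r3=fit2d([(50,100),(50,-100),(-50,-100),(-50,100),(30,86),(-30,86),(30,38)],np.r_[T,C]);print(np.degrees(a3),Rm(a3)@[0,62]+t3,r3)
q=o['eef_rot'];M=R.from_quat([q[1],q[2],q[3],q[0]]).as_matrix();ja=np.arctan2(M[1,2],M[0,2]);print('jaw',np.degrees(ja))
# lock-in-tool: lock x dir = tool y, lock y=-jaw
lx=M[:2,1];ly=-M[:2,2];tcp=o['eef_pos'][:2]*1000
for pts,z in [([(173,68),(310,68)],.2208),([(176,46),(310,46)],.2088),([(190,258),(292,258)],.2468),([(190,497),(290,497)],.2468)]:
    for p in P(pts,z,220,195,4): print(z,(p-tcp)@lx,(p-tcp)@ly)
print('rib target',Rm(a3)@[-5,74]+t3)
E
```

```text
-8.941917781627799 [481.04089049 326.04022939] [[ 0.09290851  0.05934184]
 [ 0.0158019   0.20338402]
 [-0.23847598 -0.72935163]
 [ 0.12976557  0.46662578]]
cut from tray [490.67774514 387.28670711]
-9.626979245622767 [491.27379788 388.0868105 ] [[-0.15044768  0.75215548]
 [ 0.02189781  0.23277852]
 [ 0.12854988 -0.984934  ]]
-9.034712900258596 [491.01766038 387.57118272] [[-0.29514343 -0.13553396]
 [-0.05231163 -0.04209816]
 [-0.3318927  -1.13480302]
 [-0.28358956  0.11178077]
 [ 0.30021464  0.9215543 ]
 [ 0.57311908  1.01418809]
 [ 0.0896036  -0.73508802]]
jaw -98.92091762747448
0.2208 28.829087677684427 7.504117973163808
0.2208 28.808214142126303 -10.859056472666497
0.2088 28.2684114332318 7.733455827185396
0.2088 28.24701305079628 -11.570816056006208
0.2468 13.997578636261254 4.382804106390317
0.2468 13.981002740621314 -7.497009231370556
0.2468 -19.12476162365945 4.839059246277955
0.2468 -19.146811566138183 -7.664302248268253
rib target [487.96408745 400.20746747]
```

>>> {"op": "step_arm", "data": {"xyz": [[-3,10,-10],[-6,20,-40],[-10,30,-80],[-10,39,-120],[-10,39,-155],[-10,39,-170],[-10,39,-170],[-10,39,-170]], "spin": [0,0,0,0,0,0,0,0], "fingers": [0,0,0,0,0,0,0,0]}}

```text
time_s: 5.8
eef_pos: [0.4933, 0.3995, 0.0686]
eef_rot: [0.459, 0.539, 0.459, -0.538]
wrist_force: [0.2, 0.2, -0.3]
opening: 0.121
```

```bash
python3 - <<'E'
from h import *
o,im=wsnap('w4'); print(o['time_s'],o['eef_pos'],o['opening'],o['wrist_force'])
im=np.clip(255*(im/255.)**.6,0,255).astype(np.uint8); crop(im,'w4c',180,140,380,290,4)
im=snap('side','s4'); crop(im,'s4c',180,250,310,380,5)
E
```

```text
5.8 [0.49328543 0.39946591 0.06858131] 0.12098741293073889 [ 0.22307649  0.20363249 -0.26826864]
```

View pics/w4c.png

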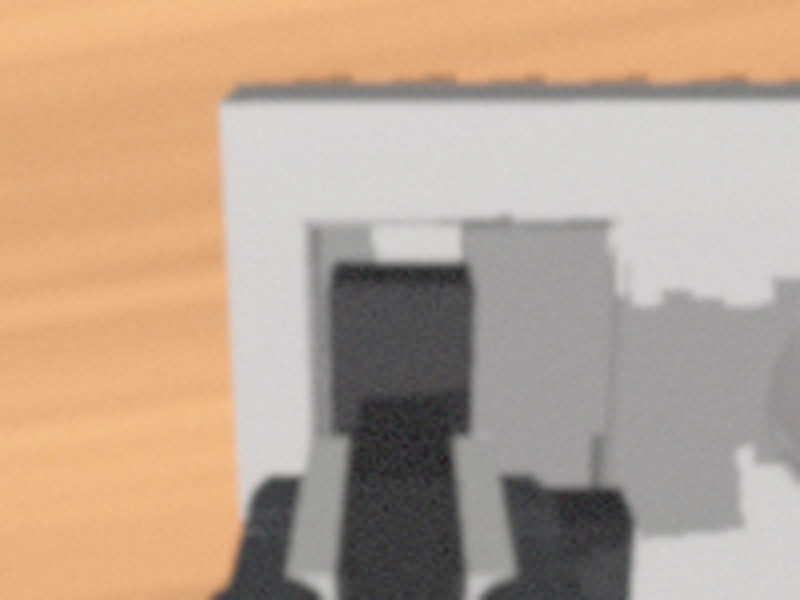

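View pics/s4c.png

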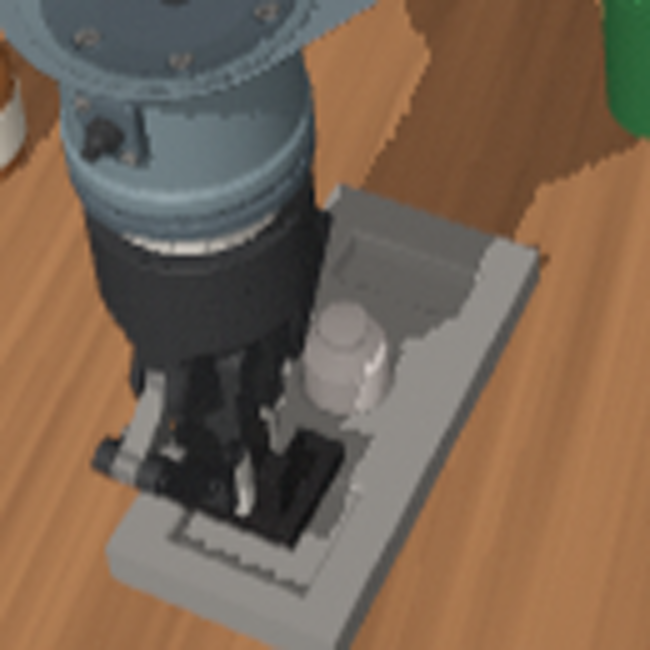

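```bash
python3 - <<'E'
from h import *
o,im=load('w4')
q=o['eef_rot'];M=R.from_quat([q[1],q[2],q[3],q[0]]).as_matrix()
lx=M[:2,1];ly=-M[:2,2];tcp=o['eef_pos'][:2]*1000
print(np.degrees(np.arctan2(lx[1],lx[0])))
def f(n,pts,z):
    for p in toplane('wrist',uc(pts,180,140,4),z,o)[:,:2]*1000: print(n,np.round([(p-tcp)@lx,(p-tcp)@ly],1), p.round(1))
f('foot bot',[(334,265),(471,265)],.0401)
f('foot top',[(333,283),(471,283)],.0521)
f('cut',[(307,221),(612,221),(315,420)],.022)
f('tray',[(222,102),(798,100),(236,440)],.022)
E
```

```text
-9.12076990775969
foot bot [28.4  8.1] [522.6 402.9]
foot bot [ 28.4 -11.7] [519.5 383.4]
foot top [29.5  7.5] [523.6 402.2]
foot top [ 29.5 -11. ] [520.7 384. ]
cut [30.3 13.3] [525.3 407.8]
cut [ 30.2 -35.1] [517.6 360.1]
cut [-4.1 12.8] [491.3 412.8]
tray [49.2 25.9] [545.9 417.2]
tray [ 49.4 -62.6] [532.1 329.8]
tray [-7.7 26.2] [489.8 426.5]
```

>>> {"op": "step_arm", "data": {"xyz": [[-0.5,2.5,0],[-0.5,2.5,-5],[-0.5,2.5,-10],[-0.5,2.5,-14],[-0.5,2.5,-17],[-0.5,2.5,-20],[-0.5,2.5,-22],[-0.5,2.5,-24],[-0.5,2.5,-24]], "spin": [0,0,0,0,0,0,0,0,0], "fingers": [0,0,0,0,0,0,0,0,0]}}

```text
time_s: 6.8
eef_pos: [0.4916, 0.402, 0.0429]
eef_rot: [-0.459, -0.538, -0.459, 0.538]
wrist_force: [0.2, 0.1, -0.9]
opening: 0.127
```

>>> {"op": "step_arm", "data": {"xyz": [[0,0,-2],[0,0,-3.5],[0,0,-5],[0,0,-5]], "spin": [0,0,0,0], "fingers": [0,0,0,0]}}

```text
time_s: 7.2
eef_pos: [0.4918, 0.4022, 0.0385]
eef_rot: [0.459, 0.538, 0.459, -0.538]
wrist_force: [-0.3, -0.7, 0.6]
opening: 0.123
```

>>> {"op": "step_arm", "data": {"xyz": [[0,0,-1],[0,0,-1],[0,0,-1],[0,0,-1],[0,0,0],[0,0,25],[0,0,60],[0,0,100],[0,0,140],[0,0,140]], "spin": [0,0,0,0,0,0,0,0,0,0], "fingers": [0,40,40,40,40,40,40,40,60,60]}}

```text
time_s: 8.2
eef_pos: [0.4952, 0.4041, 0.1858]
eef_rot: [0.46, 0.542, 0.458, -0.534]
wrist_force: [-0.2, 0.0, 0.0]
opening: 0.6
```

```bash
python3 - <<'E'
from h import *
o,im=wsnap('w5'); print(o['time_s'],o['eef_pos'],o['opening'],o['wrist_force'])
im=np.clip(255*(im/255.)**.6,0,255).astype(np.uint8); crop(im,'w5c',180,140,400,290,3.5)
im=snap('side','s5'); crop(im,'s5c',180,250,310,380,5)
E
```

```text
8.2 [0.49524864 0.40414893 0.18575012] 0.6002547549241307 [-0.22793001  0.0100364   0.00377103]
```

View pics/w5c.png

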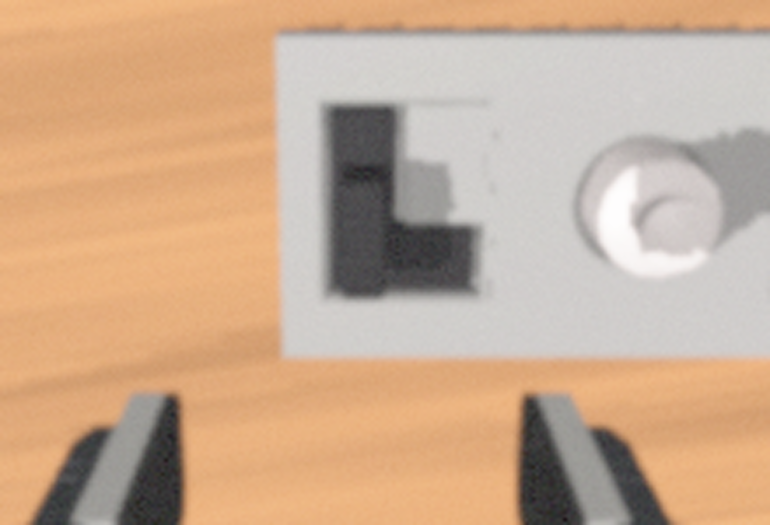

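View pics/s5c.png

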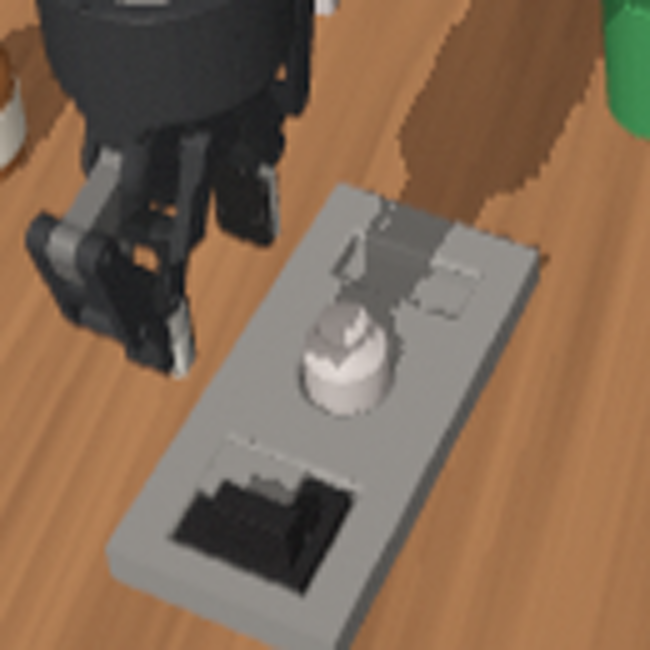

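>>> {"op": "step_arm", "data": {"xyz": [[5,-20,20],[20,-60,50],[35,-105,75],[50,-152,95],[65,-200,104],[80,-248,104],[95,-296,104],[107,-344,104],[112,-390,104],[115,-434,104]], "spin": [0.02,0.04,0.07,0.1,0.13,0.16,0.19,0.22,0.22,0.22], "fingers": [60,60,60,60,60,60,60,60,60,60]}}

```text
time_s: 9.3
eef_pos: [0.6061, -0.0337, 0.2798]
eef_rot: [0.514, 0.484, 0.516, -0.485]
wrist_force: [1.2, -0.9, 0.5]
opening: 0.6
```

>>> {"op": "step_arm", "data": {"xyz": [[0,0,0],[0,0,0]], "spin": [0,0], "fingers": [60,60]}}

```text
time_s: 9.5
eef_pos: [0.6059, -0.033, 0.28]
eef_rot: [0.513, 0.485, 0.516, -0.486]
wrist_force: [-0.6, -0.5, -0.5]
opening: 0.599
```

```bash
python3 - <<'E'
from h import *
o,im=wsnap('w6'); print(o['time_s'],o['eef_pos'],o['opening'],o['wrist_force'],o['q'])
E
```

```text
9.5 [ 0.60590238 -0.03301401  0.27995919] 0.5988255823275639 [-0.63607412 -0.48091309 -0.52938956] [-2.50023927e-01  2.24943228e-01  1.47831504e+00  4.23130732e-04
  1.44226452e+00  1.26201705e+00]
```

View pics/w6.png

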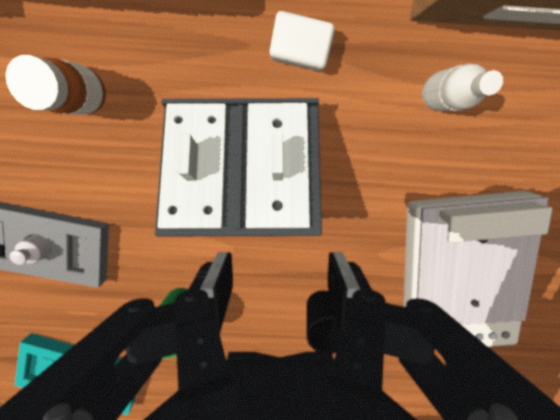

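```bash
python3 - <<'E'
from h import *
o,im=load('w6'); crop(im,'w6c',150,90,330,245,4)
im=snap('side','s6'); crop(im,'s6c',180,170,280,260,7)
im=snap('top','t6'); crop(im,'t6c',235,115,350,210,6)
E
```

```text
(no output)
```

View pics/w6c.png

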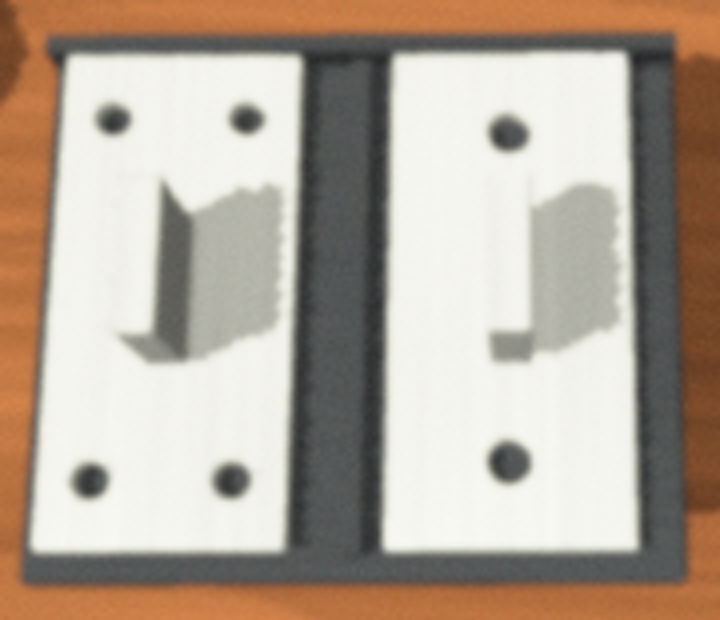

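View pics/s6c.png

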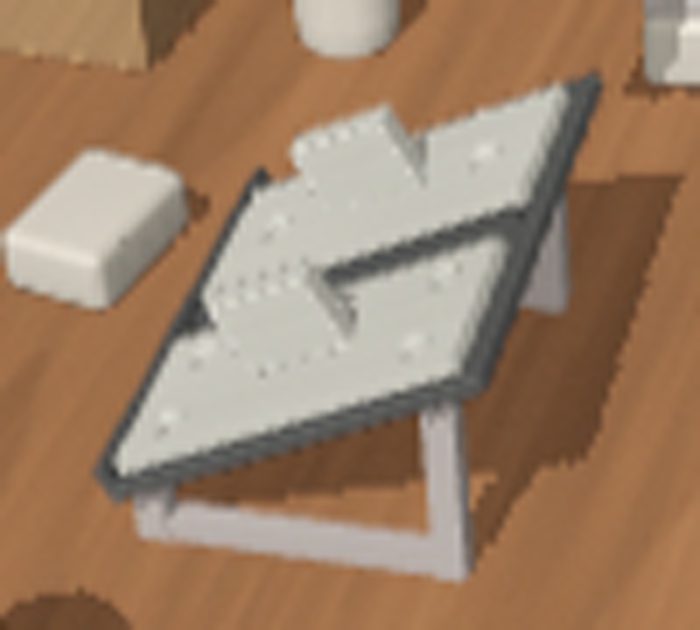

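```bash
cat >> h.py <<'E'
def tri(obsv,wts=None):
    A=np.zeros((3,3));b=np.zeros(3)
    for n,uv,o in obsv:
        c,d=ray(n,uv,o);d=d[0]/np.linalg.norm(d[0]);Pm=np.eye(3)-np.outer(d,d);A+=Pm;b+=Pm@c
    x=np.linalg.solve(A,b);res=[]
    for n,uv,o in obsv:
        c,d=ray(n,uv,o);d=d[0]/np.linalg.norm(d[0]);e=(x-c)-d*((x-c)@d);res.append(np.linalg.norm(e)*1000)
    return x*1000,np.round(res,1)
E
python3 - <<'E'
from h import *
o,im=load('w6')
q=o['eef_rot'];M=R.from_quat([q[1],q[2],q[3],q[0]]).as_matrix();print('jaw',np.degrees(np.arctan2(M[1,2],M[0,2])))
w=lambda p:('wrist',uc(p,150,90,4),o); s=lambda p:('side',uc(p,180,170,7),None); t=lambda p:('top',uc(p,235,115,6),None)
far,r=tri([w((509,133)),s((280,222)),t((443,170))]);print(far,r)
near,r=tri([w((509,462)),s((487,150)),t((464,385))]);print(near,r)
print(tri([w((509,133)),t((443,170))]),tri([w((509,462)),t((464,385))]))
d=near-far;print(np.linalg.norm(d),np.degrees(np.arctan2(d[1],d[0])),np.degrees(np.arcsin(d[2]/np.linalg.norm(d))),(near+far)/2)
# spine top-ish edges
print('spine near top', tri([w((511,333)),s((388,108))]), 'far top',tri([w((511,178)),s((297,145))]))
E
```

```text
jaw -86.6368865503565
[675.7942519  -24.43539046  53.15272416] [2.5 1.3 3.3]
[587.61262982 -30.77852716  99.5962275 ] [1.5 0.5 1.8]
(array([676.3194567 , -24.19081103,  54.16927068]), array([2.8, 2.8])) (array([587.56891289, -30.70399699,  97.07077198]), array([1.6, 1.6]))
99.86607461451503 -175.88564996723912 27.71396696385345 [631.70344086 -27.60695881  76.37447583]
spine near top (array([626.84726171, -30.89263947, 112.72884858]), array([0.3, 0.3])) far top (array([664.93510504, -28.42454084,  90.21474585]), array([0.1, 0.1]))
```

>>> {"op": "step_arm", "data": {"xyz": [[10,2,-20],[20,3,-50],[30,5,-85],[37,5,-115],[37,5,-140],[37,5,-150],[37,5,-150],[37,5,-150]], "spin": [0.004,0.004,0.004,0.004,0.004,0.004,0.004,0.004], "fingers": [60,60,60,60,60,60,60,60]}}

```text
time_s: 10.45
eef_pos: [0.6444, -0.0262, 0.1335]
eef_rot: [0.517, 0.483, 0.516, -0.483]
wrist_force: [-0.4, -0.1, 0.8]
opening: 0.601
```

```bash
python3 - <<'E'
from h import *
o,im=wsnap('w7'); print(o['time_s'],o['eef_pos'],o['opening'],o['wrist_force'])
im=snap('side','s7'); crop(im,'s7c',180,150,300,260,6)
E
```

```text
10.45 [ 0.64435453 -0.02615876  0.13353966] 0.600938247364411 [-0.35605447 -0.11128376  0.80712821]
```

View pics/w7.png

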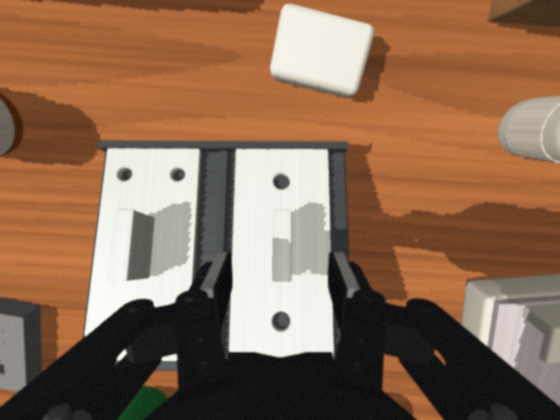

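View pics/s7c.png

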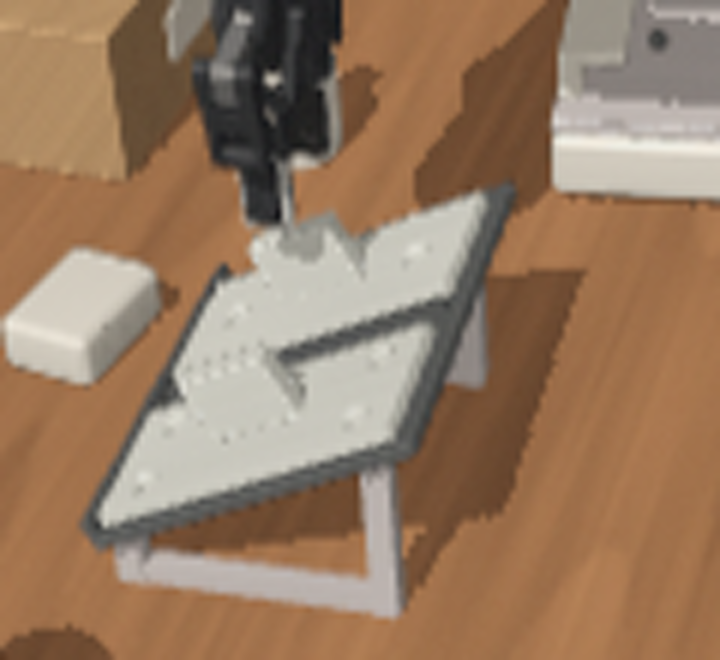

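>>> {"op": "step_arm", "data": {"xyz": [[-1,-1,-15],[-1,-1,-28],[-1,-1,-36],[-1,-1,-40],[-1,-1,-41],[-1,-1,-41],[-1,-1,-41]], "spin": [0,0,0,0,0,0,0], "fingers": [60,60,60,60,60,60,60]}}

```text
time_s: 11.25
eef_pos: [0.6431, -0.0279, 0.0918]
eef_rot: [0.516, 0.483, 0.516, -0.483]
wrist_force: [-0.4, -0.2, 0.6]
opening: 0.597
```

>>> {"op": "step_arm", "data": {"xyz": [[0,0,0],[0,0,0],[0,0,0],[0,0,0],[0,0,0],[0,0,0]], "spin": [0,0,0,0,0,0], "fingers": [40,20,0,0,0,0]}}

```text
time_s: 11.85
eef_pos: [0.6429, -0.0278, 0.0918]
eef_rot: [0.516, 0.483, 0.516, -0.483]
wrist_force: [-1.7, 0.9, 5.6]
opening: 0.125
```

>>> {"op": "step_arm", "data": {"xyz": [[0,0,3],[0,0,8],[0,0,16],[0,0,30],[0,0,50],[0,0,75],[0,0,100],[0,0,115],[0,0,115],[0,0,115]], "spin": [0,0,0,0,0,0,0,0,0,0], "fingers": [0,0,0,0,0,0,0,0,0,0]}}

```text
time_s: 12.85
eef_pos: [0.6425, -0.0278, 0.206]
eef_rot: [0.516, 0.483, 0.516, -0.483]
wrist_force: [0.2, 0.3, -3.4]
opening: 0.129
```

```bash
python3 - <<'E'
from h import *
o,im=wsnap('w8'); print(o['time_s'],o['eef_pos'],o['opening'],o['wrist_force'],o['torque'])
im=snap('side','s8'); crop(im,'s8c',170,80,320,260,4)
E
```

```text
12.85 [ 0.64252508 -0.0278251   0.2060413 ] 0.12876586723072198 [ 0.22240556  0.31856752 -3.39574963] [-3.46941094e-05 -3.92941705e-02  1.07379557e-02]
```

View pics/w8.png

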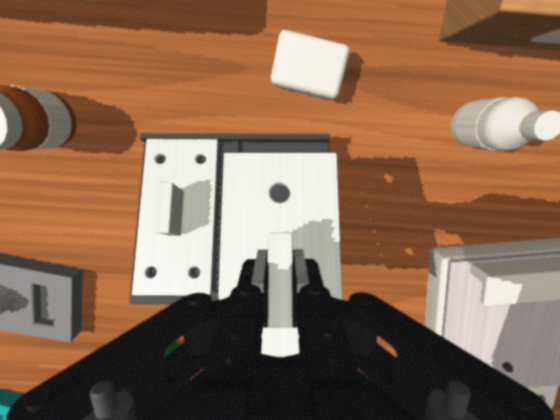

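View pics/s8c.png

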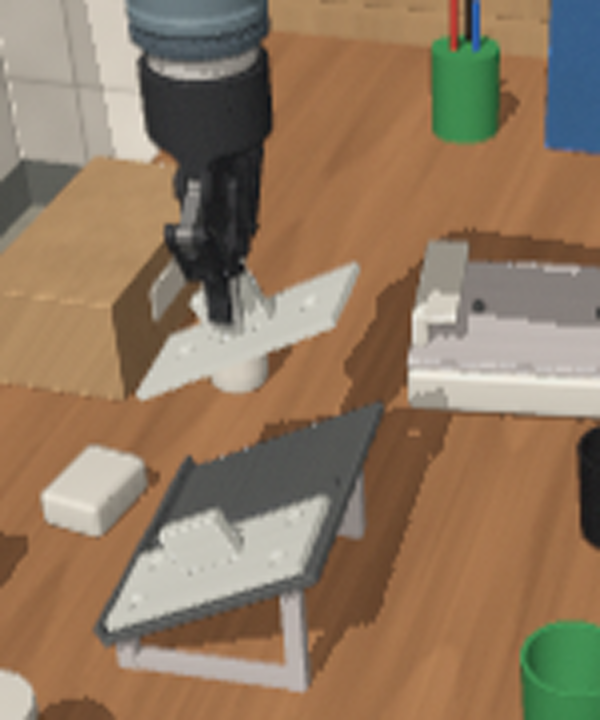

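>>> {"op": "step_arm", "data": {"xyz": [[-15,-17,0],[-40,-46,0],[-70,-80,0],[-95,-108,0],[-112,-127,0],[-112,-127,-25],[-112,-127,-65],[-112,-127,-100],[-112,-127,-120],[-112,-127,-120]], "spin": [0.02,0.04,0.06,0.08,0.09,0.09,0.09,0.09,0.09,0.09], "fingers": [0,0,0,0,0,0,0,0,0,0]}}

```text
time_s: 13.95
eef_pos: [0.5272, -0.1531, 0.0815]
eef_rot: [0.534, 0.459, 0.541, -0.46]
wrist_force: [-1.4, 1.5, -2.8]
opening: 0.125
```

```bash
python3 - <<'E'
from h import *
o,im=wsnap('w9'); print(o['time_s'],o['eef_pos'],o['opening'],o['wrist_force'],o['torque'])
im=snap('side','s9'); crop(im,'s9c',190,110,380,260,4)
E
```

```text
13.95 [ 0.52716937 -0.1530763   0.08152899] 0.12485779896240183 [-1.36665475  1.45582917 -2.82456932] [ 0.0149837  -0.03838652  0.03937387]
```

View pics/w9.png

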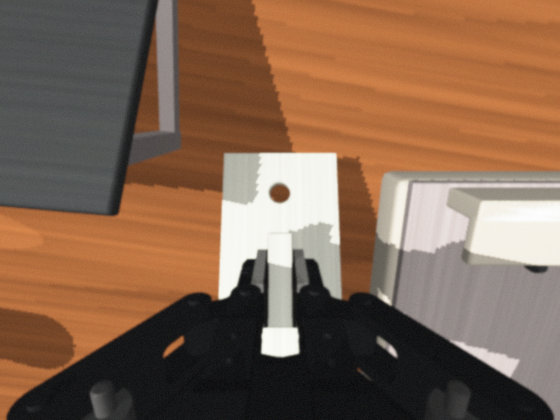

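View pics/s9c.png

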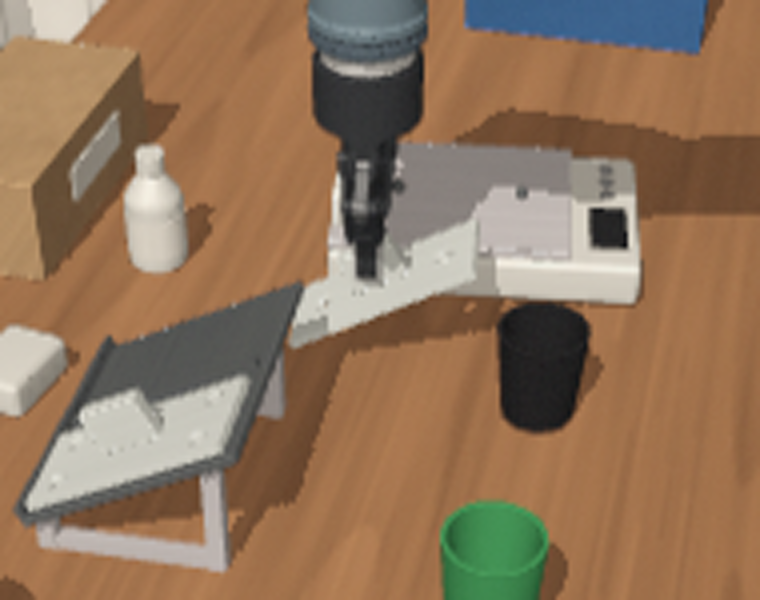

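>>> {"op": "step_arm", "data": {"xyz": [[0,0,-8],[0,0,-16],[0,0,-24],[0,0,-27],[0,0,-30],[0,0,-33],[0,0,-33]], "spin": [0,0,0,0,0,0,0], "fingers": [0,0,0,0,0,0,0]}}

```text
time_s: 14.75
eef_pos: [0.531, -0.1555, 0.055]
eef_rot: [0.538, 0.459, 0.537, -0.46]
wrist_force: [-6.6, 0.7, 11.6]
opening: 0.127
```

>>> {"op": "step_arm", "data": {"xyz": [[0,0,-2],[0,0,-4],[0,0,-6],[0,0,-6]], "spin": [0,0,0,0], "fingers": [0,0,0,0]}}

```text
time_s: 15.15
eef_pos: [0.5316, -0.1561, 0.0495]
eef_rot: [0.538, 0.459, 0.536, -0.46]
wrist_force: [-7.8, -0.3, 13.0]
opening: 0.124
```

>>> {"op": "step_arm", "data": {"xyz": [[0,0,-2],[0,0,-4],[0,0,-7],[0,0,-10],[0,0,-13],[0,0,-15],[0,0,-15]], "spin": [0,0,0,0,0,0,0], "fingers": [0,0,0,0,0,0,0]}}

```text
time_s: 15.85
eef_pos: [0.5315, -0.1559, 0.0336]
eef_rot: [0.538, 0.459, 0.537, -0.46]
wrist_force: [-3.6, -2.4, 6.4]
opening: 0.13
```

```bash
python3 - <<'E'
from h import *
o,im=wsnap('w10'); print(o['time_s'],o['eef_pos'],o['opening'],o['wrist_force'],o['torque'])
im=snap('side','s10'); crop(im,'s10c',190,110,380,260,4)
E
```

```text
15.85 [ 0.53145519 -0.15587725  0.03361505] 0.13024402417142525 [-3.56318615 -2.41933003  6.37715198] [-0.12084448  0.21085514 -0.0337279 ]
```

View pics/s10c.png

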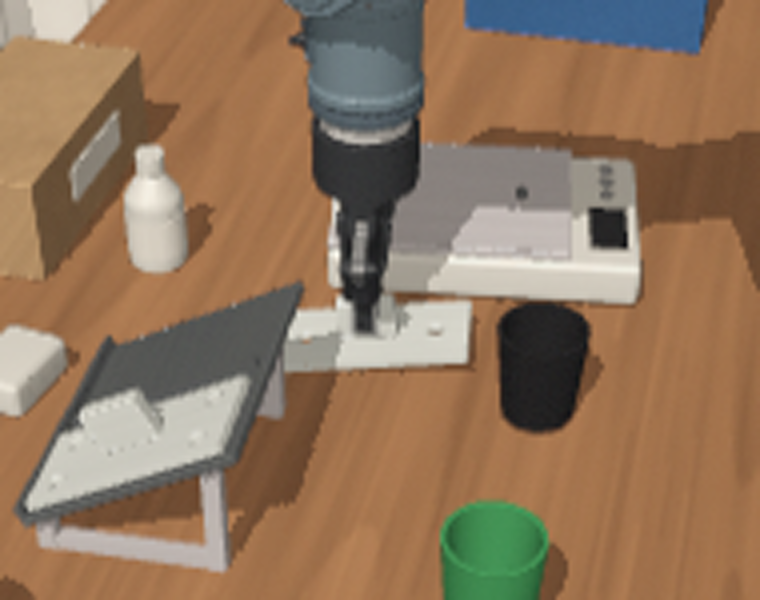

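View pics/w10.png

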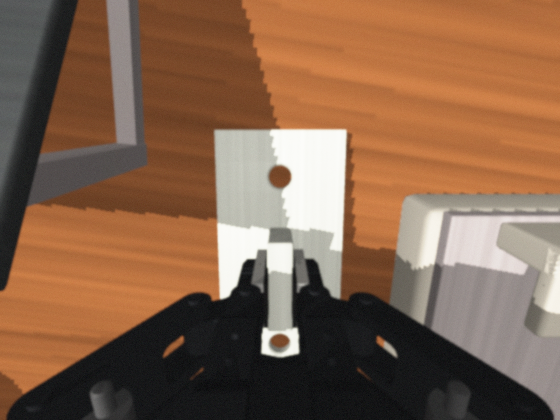

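>>> {"op": "step_arm", "data": {"xyz": [[0,0,-2],[0,0,-4],[0,0,-6],[0,0,-6]], "spin": [0,0,0,0], "fingers": [0,0,0,0]}}

```text
time_s: 16.35
eef_pos: [0.5315, -0.1558, 0.0276]
eef_rot: [0.538, 0.46, 0.537, -0.46]
wrist_force: [-4.4, -1.7, 6.9]
opening: 0.128
```

>>> {"op": "step_arm", "data": {"xyz": [[0,0,-1],[0,0,-2],[0,0,-3],[0,0,-3]], "spin": [0,0,0,0], "fingers": [0,0,0,0]}}

```text
time_s: 16.75
eef_pos: [0.5315, -0.1558, 0.0246]
eef_rot: [0.538, 0.46, 0.537, -0.46]
wrist_force: [-4.5, -1.2, 5.7]
opening: 0.13
```

>>> {"op": "step_arm", "data": {"xyz": [[0,0,-1],[0,0,-1.5],[0,0,-1.5]], "spin": [0,0,0], "fingers": [0,0,0]}}

```text
time_s: 17.05
eef_pos: [0.5315, -0.1558, 0.0232]
eef_rot: [0.538, 0.46, 0.537, -0.46]
wrist_force: [-4.7, -0.8, 6.3]
opening: 0.128
```

>>> {"op": "step_arm", "data": {"xyz": [[0,0,-1],[0,0,-1.5],[0,0,-1.5]], "spin": [0,0,0], "fingers": [0,0,0]}}

```text
time_s: 17.35
eef_pos: [0.5315, -0.1558, 0.0232]
eef_rot: [0.538, 0.459, 0.537, -0.46]
wrist_force: [-9.6, 1.3, 22.1]
opening: 0.126
```

>>> {"op": "step_arm", "data": {"xyz": [[0,0,1.5],[0,0,1.5],[0,0,1.5],[0,0,1.5],[0,0,0],[0,0,0]], "spin": [0,0,0,0,0,0], "fingers": [0,15,30,40,40,40]}}

```text
time_s: 17.95
eef_pos: [0.5305, -0.1547, 0.0198]
eef_rot: [0.537, 0.46, 0.538, -0.46]
wrist_force: [-0.1, 0.3, 0.1]
opening: 0.403
```

```bash
python3 - <<'E'
from h import *
o,im=wsnap('w11'); print(o['time_s'],o['eef_pos'],o['opening'],o['wrist_force'],o['torque'])
crop(im,'w11c',200,110,360,370,2.3)
E
```

```text
17.95 [ 0.53048485 -0.15467022  0.01982351] 0.4029488079296297 [-0.08657695  0.30070944  0.06221553] [-0.01123651  0.00352309  0.00247485]
```

View pics/w11.png

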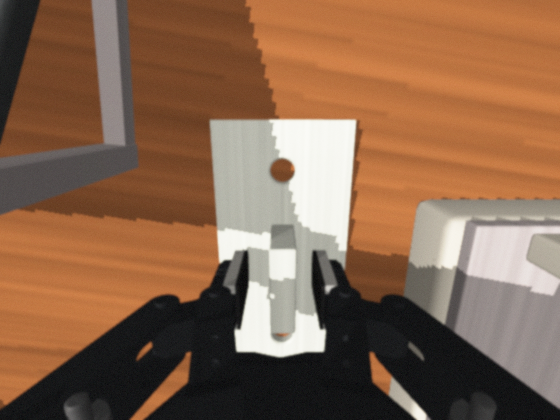

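```bash
python3 - <<'E'
from h import *
o,im=load('w11')
q=o['eef_rot'];M=R.from_quat([q[1],q[2],q[3],q[0]]).as_matrix();lx=M[:2,1];ly=-M[:2,2];tcp=o['eef_pos'][:2]*1000
print(np.degrees(np.arctan2(lx[1],lx[0])))
for n,p,z in [('hole',(282,170.5),.006),('FL',(210,120),.006),('FR',(357,120),.006),('L2',(218,235),.006),('R2',(349,235),.006),('spine top far',(283,248),.038),('sp bot far',(283,226),.006),('sp top near',(283,333),.038)]:
    x=toplane('wrist',p,z,o)[0,:2]*1000; print(n,np.round([(x-tcp)@lx,(x-tcp)@ly],1),x.round(1))
E
```

```text
8.929374155920696
hole [51.  -2.7] [ 581.2 -149.4]
FL [75.3 31.8] [ 600.  -111.5]
FR [ 75.3 -38.5] [ 610.8 -181.1]
L2 [15.9 31.9] [ 541.3 -120.7]
R2 [ 15.9 -38.9] [ 552.2 -190.7]
spine top far [23.2 -2.9] [ 553.9 -153.9]
sp bot far [21.1 -3.2] [ 551.8 -154.6]
sp top near [-20.8  -3. ] [ 510.4 -160.9]
```

>>> {"op": "step_arm", "data": {"xyz": [[0,-1.5,0],[0,-1.5,0],[0,-1.5,0],[0,-1.5,0],[0,-1.5,0],[0,-1.5,5],[0,-1.5,20],[0,-1.5,45],[0,-1.5,75],[0,-1.5,100]], "spin": [0,0,0,0,0,0,0,0,0,0], "fingers": [20,0,0,0,0,0,0,0,0,0]}}

```text
time_s: 19.0
eef_pos: [0.5309, -0.1563, 0.1226]
eef_rot: [0.538, 0.46, 0.537, -0.459]
wrist_force: [-0.4, -1.1, -2.5]
opening: 0.128
```

>>> {"op": "step_arm", "data": {"xyz": [[0,0,50],[-20,-20,90],[-45,-50,120],[-75,-80,130],[-105,-110,130],[-135,-145,130],[-155,-170,130],[-164,-180,130],[-164,-180,130],[-164,-180,130]], "spin": [0,0,0,0,0,0,0,0,0,0], "fingers": [0,0,0,0,0,0,0,0,0,0]}}

```text
time_s: 20.0
eef_pos: [0.367, -0.3357, 0.2506]
eef_rot: [0.537, 0.46, 0.537, -0.459]
wrist_force: [0.2, 0.4, -1.9]
opening: 0.13
```

```bash
python3 - <<'E'
from h import *
o,im=wsnap('w12'); print(o['time_s'],o['eef_pos'],o['opening'],o['wrist_force'],o['torque'])
im=snap('side','s12'); crop(im,'s12c',230,60,420,230,4)
E
```

```text
20.0 [ 0.3670229  -0.33569716  0.25059734] 0.12955868588702915 [ 0.24252792  0.3500007  -1.88557609] [-0.00174368 -0.0535567  -0.04467542]
```

View pics/w12.png

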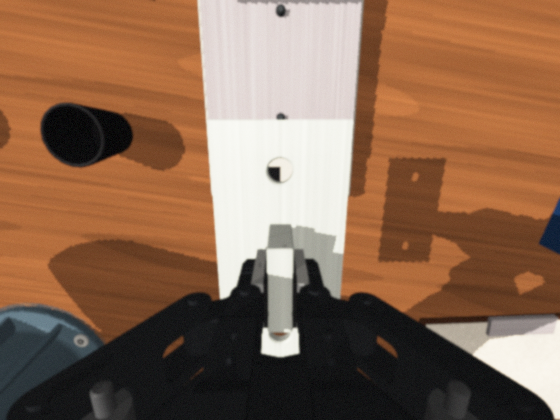

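View pics/s12c.png

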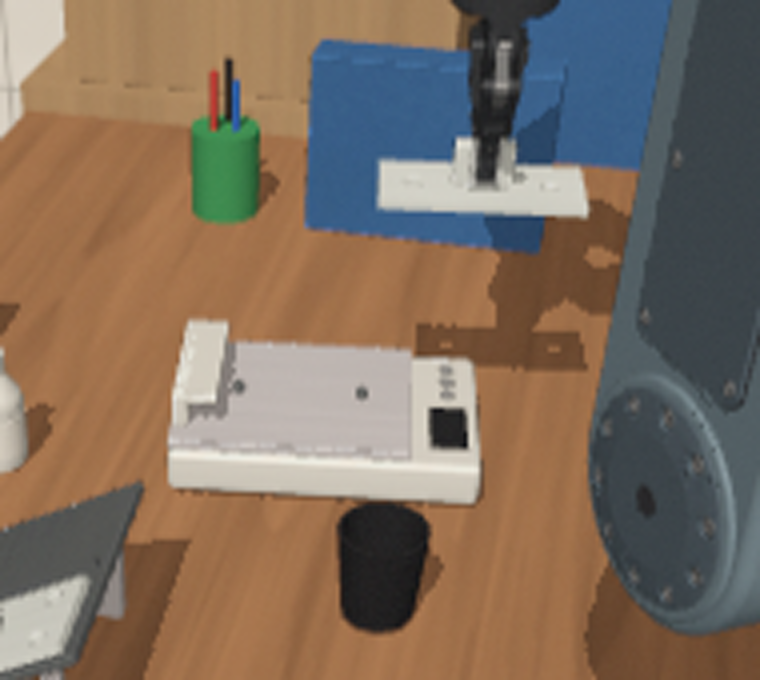

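```bash
python3 - <<'E'
from h import *
o,im=load('w12'); crop(im,'w12c',250,0,310,190,4)
q=o['eef_rot'];M=R.from_quat([q[1],q[2],q[3],q[0]]).as_matrix();lx=M[:2,1];ly=-M[:2,2];tcp=o['eef_pos'][:2]*1000
print(np.degrees(np.arctan2(lx[1],lx[0])))
zb=o['eef_pos'][2]-.0198
for n,p,z in [('far',(281,10.5),.056),('near',(281,116.5),.056),('hole',(280,170),zb+.006),('FL',(208,120),zb+.006),('FR',(354,120),zb+.006)]:
    x=toplane('wrist',p,z,o)[0,:2]*1000; print(n,np.round([(x-tcp)@lx,(x-tcp)@ly],1),x.round(1))
# side camera stud triangulation
s=lambda p:('side',uc(p,230,60,4),None); w=lambda p:('wrist',p,o)
for p,wp in [((238,386),(281,10.5)),((362,393),(281,116.5))]: print(tri([s(p),w(wp)]), toplane('side',s(p)[1],.056)*1000)
E
```

```text
8.90932414278053
far [175.9  -3. ] [ 541.2 -311.4]
near [77.8 -3. ] [ 444.4 -326.6]
hole [51.2 -1.7] [ 417.9 -329.4]
FL [75.3 32.8] [ 436.4 -291.6]
FR [ 75.3 -37.1] [ 447.2 -360.7]
(array([ 542.85820915, -311.16385926,   51.16205074]), array([0.2, 0.2])) [[ 541.23903471 -303.42814834   56.        ]]
(array([ 443.72683842, -326.73176152,   50.33154238]), array([0.7, 0.7])) [[ 441.76499719 -317.54887713   56.        ]]
```

View pics/w12c.png

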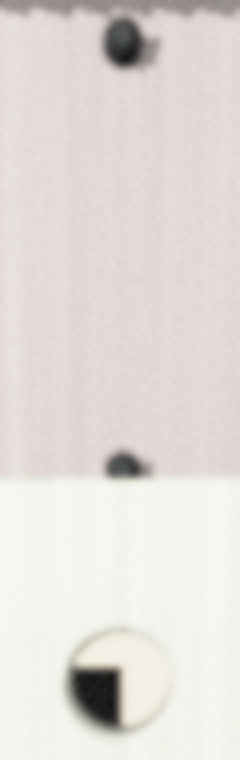

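>>> {"op": "step_arm", "data": {"xyz": [[20,3,-10],[50,8,-30],[80,12.5,-60],[100,15.5,-90],[104.5,16.5,-120],[104.5,16.5,-145],[104.5,16.5,-160],[104.5,16.5,-165],[104.5,16.5,-165],[104.5,16.5,-165]], "spin": [0,0,0,0,0,0,0,0,0,0], "fingers": [0,0,0,0,0,0,0,0,0,0]}}

```text
time_s: 21.1
eef_pos: [0.472, -0.3205, 0.0867]
eef_rot: [0.538, 0.459, 0.537, -0.46]
wrist_force: [-0.3, -0.3, -2.1]
opening: 0.129
```

```bash
python3 - <<'E'
from h import *
o,im=wsnap('w13'); print(o['time_s'],o['eef_pos'],o['opening'],o['wrist_force'],o['torque'])
im=snap('side','s13'); crop(im,'s13c',250,110,370,200,6)
E
```

```text
21.1 [ 0.47201382 -0.32048512  0.08669972] 0.12864535128051285 [-0.31455152 -0.32224757 -2.1402457 ] [-0.00563897  0.04056004  0.0321273 ]
```

View pics/w13.png

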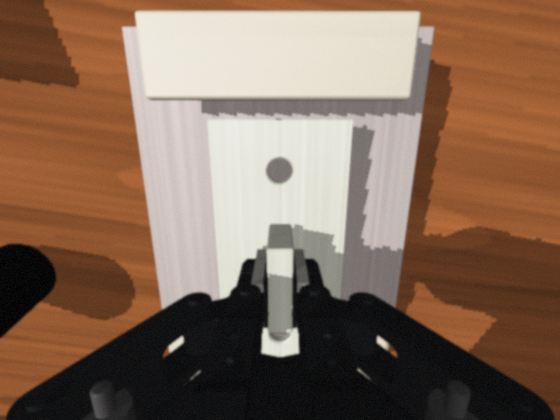

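View pics/s13c.png

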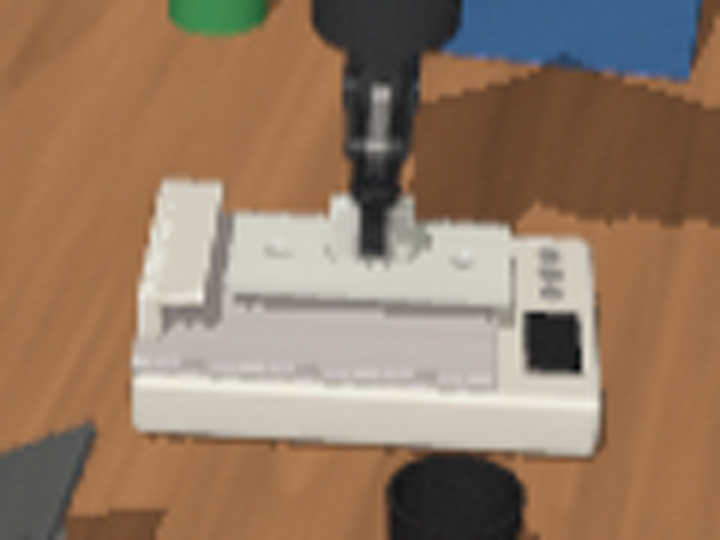

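```bash
python3 - <<'E'
from h import *
o,im=load('w13'); crop(im,'w13c',130,0,430,190,2.6)
q=o['eef_rot'];M=R.from_quat([q[1],q[2],q[3],q[0]]).as_matrix();lx=M[:2,1];ly=-M[:2,2];tcp=o['eef_pos'][:2]*1000
print(np.degrees(np.arctan2(lx[1],lx[0])))
zb=o['eef_pos'][2]-.0198
for n,p,z in [('lipL',(146.5,97),.08),('lipR',(411,97),.08),('lipBL',(136,13),.08),('lipBR',(420,13),.08),('hole',(279.5,170),zb+.006),('FL',(208,120),zb+.006),('FR',(353,120),zb+.006)]:
    x=toplane('wrist',p,z,o)[0,:2]*1000; print(n,np.round([(x-tcp)@lx,(x-tcp)@ly],1),x.round(1))
E
```

```text
8.931546836864616
lipL [85.2 57.8] [ 547.2 -250.2]
lipR [ 85.1 -60.1] [ 565.5 -366.7]
lipBL [117.5  57.6] [ 579.2 -245.3]
lipBR [117.6 -59.5] [ 597.4 -361. ]
hole [51.2 -1.4] [ 522.8 -314. ]
FL [75.4 32.8] [ 541.4 -276.4]
FR [ 75.3 -36.7] [ 552.1 -345.1]
```

View pics/w13c.png

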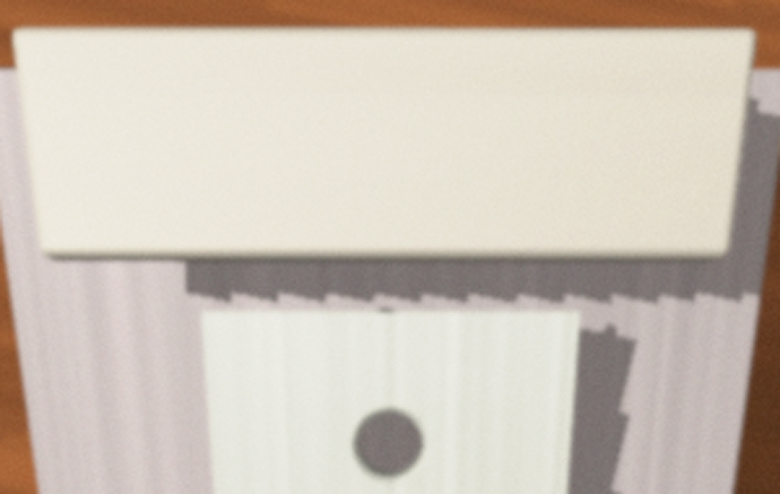

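>>> {"op": "step_arm", "data": {"xyz": [[0,0.5,-3],[0,0.5,-5],[0,0.5,-5],[3,1,-5],[6,1.4,-5],[9,1.9,-5],[12,2.4,-5],[15,2.9,-5],[15,2.9,-5]], "spin": [0,0,0,0,0,0,0,0,0], "fingers": [0,0,0,0,0,0,0,0,0]}}

```text
time_s: 22.1
eef_pos: [0.4867, -0.3169, 0.0803]
eef_rot: [0.538, 0.459, 0.537, -0.459]
wrist_force: [-1.1, 0.4, -2.5]
opening: 0.133
```

>>> {"op": "step_arm", "data": {"xyz": [[2,0.3,0],[4,0.6,0],[6,0.9,0],[6,0.9,0]], "spin": [0,0,0,0], "fingers": [0,0,0,0]}}

```text
time_s: 22.5
eef_pos: [0.4925, -0.316, 0.0803]
eef_rot: [0.537, 0.46, 0.537, -0.46]
wrist_force: [-0.1, -0.5, -2.2]
opening: 0.132
```

```bash
python3 - <<'E'
from h import *
o,im=wsnap('w14'); print(o['time_s'],o['eef_pos'],o['opening'],o['wrist_force'],o['torque'])
q=o['eef_rot'];M=R.from_quat([q[1],q[2],q[3],q[0]]).as_matrix();lx=M[:2,1];print((o['eef_pos'][:2]*1000-[472.01,-320.49])@lx)
crop(im,'w14c',180,60,380,220,4)
im=snap('top','t14'); crop(im,'t14c',380,165,490,305,4)
E
```

```text
22.5 [ 0.4924781  -0.3160399   0.08032975] 0.13174631983893523 [-0.05911046 -0.50871736 -2.1774453 ] [0.05055528 0.0001618  0.0015468 ]
20.910912170089677
```

View pics/w14c.png

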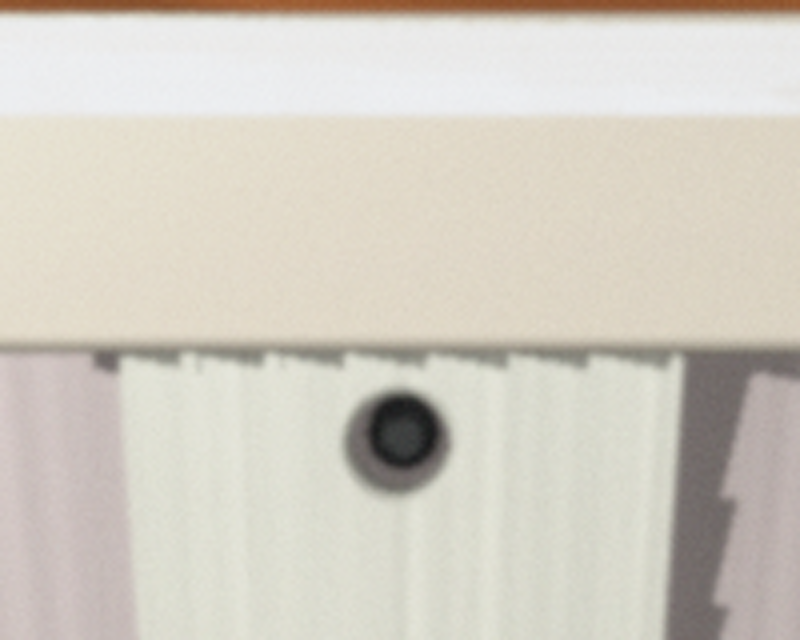

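View pics/t14c.png

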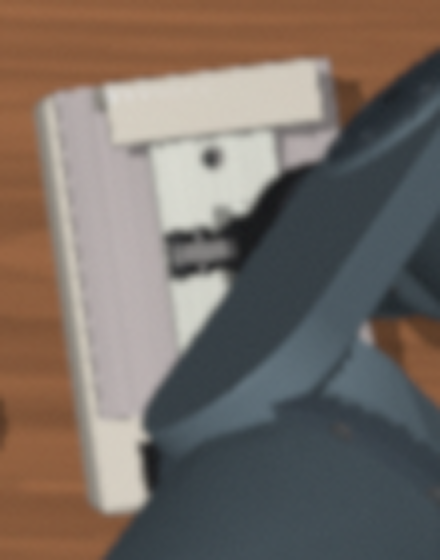

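```bash
python3 - <<'E'
from h import *
o,im=load('w14')
q=o['eef_rot'];M=R.from_quat([q[1],q[2],q[3],q[0]]).as_matrix();lx=M[:2,1];ly=-M[:2,2];tcp=o['eef_pos'][:2]*1000
zb=o['eef_pos'][2]-.0198
for n,p,z in [('stud',(404,436),.059),('hole',(397.5,441),zb+.006)]:
    x=toplane('wrist',uc(p,180,60,4),z,o)[0,:2]*1000; print(n,np.round([(x-tcp)@lx,(x-tcp)@ly],1),x.round(1))
E
```

```text
stud [50.7 -2. ] [ 542.8 -310.2]
hole [51.3 -1.2] [ 543.3 -309.2]
```

>>> {"op": "step_arm", "data": {"xyz": [[-0.5,-0.9,0],[-0.5,-0.9,-1],[-0.5,-0.9,-2],[-0.5,-0.9,-3],[-0.5,-0.9,-4],[-0.5,-0.9,-5],[-0.5,-0.9,-5]], "spin": [0,0,0,0,0,0,0], "fingers": [0,0,0,0,0,0,0]}}

```text
time_s: 23.3
eef_pos: [0.4916, -0.3169, 0.0751]
eef_rot: [0.537, 0.46, 0.538, -0.46]
wrist_force: [-0.0, -1.1, -2.3]
opening: 0.134
```

>>> {"op": "step_arm", "data": {"xyz": [[0,0,-1],[0,0,-2],[0,0,-3],[0,0,-4],[0,0,-4]], "spin": [0,0,0,0,0], "fingers": [0,0,0,0,0]}}

```text
time_s: 23.8
eef_pos: [0.4916, -0.3169, 0.0711]
eef_rot: [0.537, 0.46, 0.538, -0.46]
wrist_force: [-0.1, 0.4, -2.9]
opening: 0.131
```

>>> {"op": "step_arm", "data": {"xyz": [[0,0,-0.7],[0,0,-1.4],[0,0,-2],[0,0,-2]], "spin": [0,0,0,0], "fingers": [0,0,0,0]}}

```text
time_s: 24.2
eef_pos: [0.4918, -0.317, 0.0703]
eef_rot: [0.537, 0.459, 0.537, -0.46]
wrist_force: [-2.4, 2.6, 7.2]
opening: 0.128
```

>>> {"op": "step_arm", "data": {"xyz": [[0,0,0.5],[0,0,0.5],[0,0,0.5],[0,0,0.5],[0,0,0.5],[0,0,3],[0,0,15],[0,0,35],[0,0,60],[0,0,80]], "spin": [0,0,0,0,0,0,0,0,0,0], "fingers": [0,15,30,40,40,40,40,40,40,40]}}

```text
time_s: 25.2
eef_pos: [0.4922, -0.3173, 0.1517]
eef_rot: [0.538, 0.46, 0.537, -0.46]
wrist_force: [0.5, 0.4, 0.3]
opening: 0.395
```

>>> {"op": "step_arm", "data": {"xyz": [[-10,0,30],[-30,0,60],[-60,0,90],[-60,0,90],[-60,0,90]], "spin": [0,0,0,0,0], "fingers": [40,40,40,40,40]}}

```text
time_s: 25.7
eef_pos: [0.4319, -0.3175, 0.2411]
eef_rot: [0.538, 0.46, 0.536, -0.46]
wrist_force: [-0.1, -0.5, -1.2]
opening: 0.398
```

```bash
python3 - <<'E'
from h import *
o,im=wsnap('w15'); print(o['time_s'],o['eef_pos'],o['opening'],o['wrist_force'])
crop(im,'w15c',180,0,380,260,3)
im=snap('side','s15'); crop(im,'s15c',250,110,370,200,6); snap('top','t15')
E
```

```text
25.7 [ 0.43187874 -0.3174897   0.24113067] 0.39757797256163285 [-0.06343107 -0.46088825 -1.15310799]
```

View pics/w15.png

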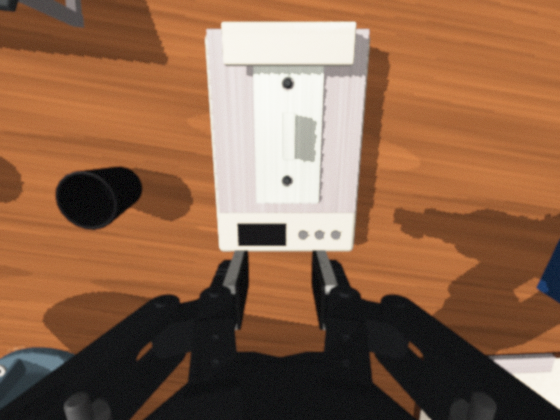

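View pics/s15.png

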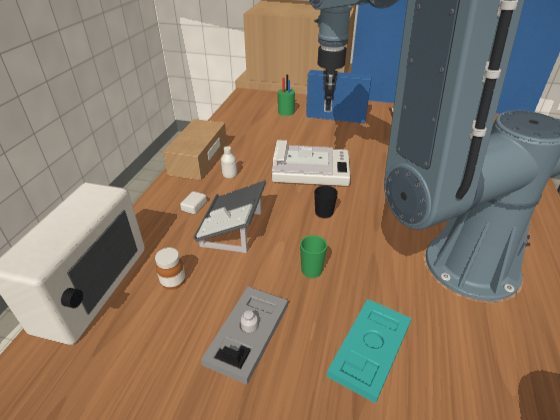

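View pics/s15c.png

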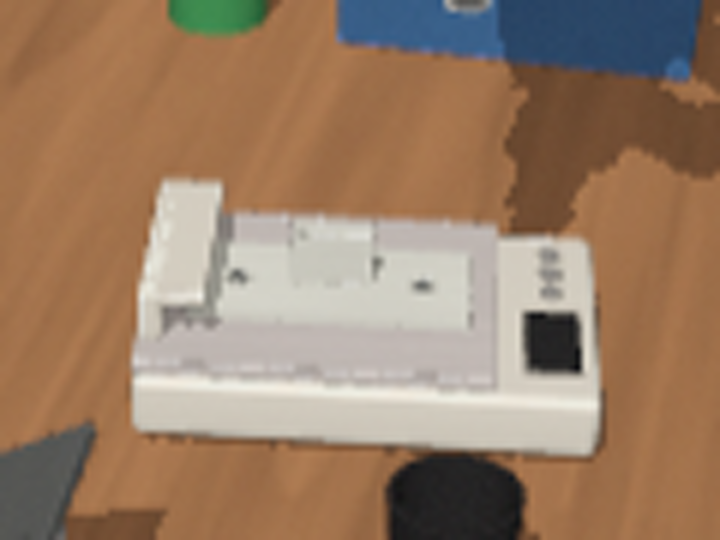

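View pics/w15c.png

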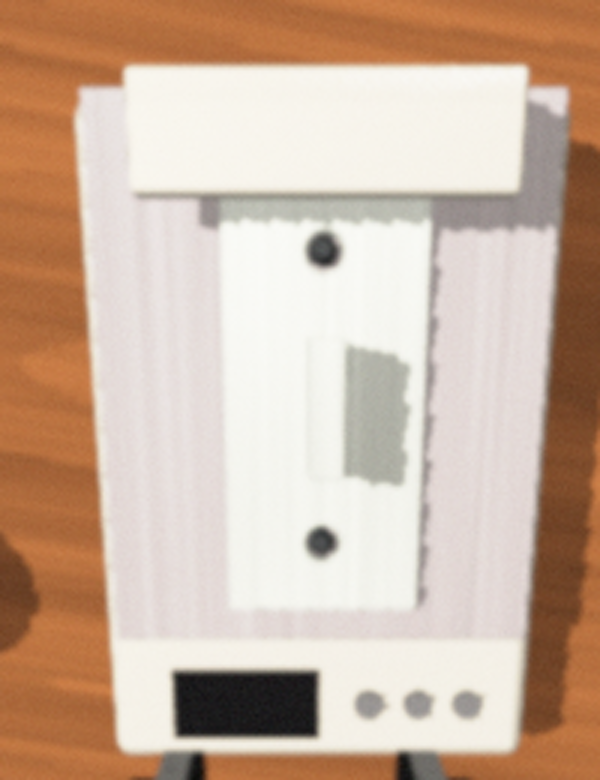

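```bash
python3 -c "
from h import *
o=ctrl.get_obs();print(o['time_s'],o['dq'].round(3),o['wrist_force'].round(2));print(hand_in())"
```

```text
25.85 [ 0.002  0.014  0.     0.001  0.001 -0.001] [ 0.09  0.13 -0.25]
the job is handed in; nothing more can be done
None
```

The scale is ready and the job is handed in at 25.9 s: the transit lock is home in the tray and the carrier plate is seated on both studs.

- **Lock:** I lifted it off the deck first and set it in the tray's L-shaped cut-out. It went in with no resistance, and at release the height put its underside at 10 mm, the cut-out's floor. The wrist and side pictures afterwards show it home.
- **Plate:** The tool can't tilt, so I levelled the plate on the bare table between rack and scale, pressing with at most 22 N, and gripped it again. I then slid it under the lip, centred its hole on the far stud by eye, and lowered it. It met no stud, and contact came at about 7 N with the underside about 0.5 mm above the nominal deck height. The last pictures show both studs through both holes and the plate flat under the lip.
- **At hand-in:** The gripper was open and clear at about 24 cm, wrist force was near zero, and the pictures show the spare plate and the rest where they stood.

**Disagreements:** the wrist camera read about 1.5–3 mm to one side of the top camera and the arm's own position. I worked around this by comparing part and target in the same picture. The wrist camera's first measurements also put the studs 97–98 mm apart instead of 100. No check failed.

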